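# Rolling optical posts into a kit tray

### The job

Load the kit tray for an optics build: carry the pan of steel posts to the sloping rack and tip it gently over the rack's high end so that the posts roll down and every one settles in a groove of its own (nudging a stray is fine, but do not pick posts up in the fingers), then set the empty pan back down upright on the table, off the tray. Tall part last: stand the post holder upright in the tray's square pocket. Leave the bottle, the mirror mount and the driver where they are.

Things in the scene. Friction and masses are not known exactly. Their poses are not given: they have to be found in the camera images.
- rack: Dark metal rack fixed on the tray, sloping 0.24 rad. Origin at rib-top level amid the grooves, 41 mm over the table; x up the slope, y along the grooves, z normal to the slope. Six grooves 14 mm wide, 13 mm deep, centres at x = -50 to 50 mm, every 20. Posts in them lie just below the rib tops, so later posts roll over full grooves. A 24 mm finger gap splits the ribs at y = 0.
- apron (a point): Centre of the rack's smooth apron at its high end, on its surface (level with the rib tops), axes as the rack's: 38 mm long in x, from the last groove's edge to the rack's high end; 59 mm over the table here. The rack's side walls (inner faces at y = +-45 mm) and its end stop at the low end (7 mm past the last groove's centre) stand 10 mm above the rib tops.
- pocket (a point): Floor centre of the tray's square pocket, 6 mm above the table; 42 x 42 mm inside, rim 6 mm high, 5 mm wide. x horizontal, up-slope of the rack, z up. 54 mm beyond the rack's high end. The fixed grey base plate under rack and pocket is 250 x 112 x 6 mm and is centred 97 mm from the pocket along -x.
- pan: White sheet-metal pan with five posts side by side across it; 0.2 to 0.34 kg empty. Origin on its underside. x points to its closed back (at 47 mm), the open pouring front is at -x; 85 mm wide in y, walls 26 mm high. Floor flat from x = -30 to 45 mm, 2.5 mm thick, then a ramp up 0.26 rad to the lip holds the posts: they roll out when the front is tipped down beyond about 0.26 rad.
- pan_grip (a point): Centre of the pan's black bail handle, at (5, 0, 69) mm in the pan's frame: flat bar along the pan's y, 10 mm thick (along x), 22 mm tall, 90 mm long, above the posts, near the loaded pan's centre of mass. Clear below it to 18 mm above the table.
- pan_lip (a point): Middle of the pan's front lip, at (-62, 0, 11) mm in the pan's frame; the pan's underside behind the lip is up to 11 mm lower when level.
- post1: One of five like polished steel posts, round rod 12.6 mm in diameter, 75 mm long, 72 g, lying in the pan with its axis along the pan's y. Origin at its centre; y along its axis (x, z turn as it rolls).
- post2: One of five like polished steel posts, round rod 12.6 mm in diameter, 75 mm long, 72 g, lying in the pan with its axis along the pan's y. Origin at its centre; y along its axis (x, z turn as it rolls).
- post3: One of five like polished steel posts, round rod 12.6 mm in diameter, 75 mm long, 72 g, lying in the pan with its axis along the pan's y. Origin at its centre; y along its axis (x, z turn as it rolls).
- post4: One of five like polished steel posts, round rod 12.6 mm in diameter, 75 mm long, 72 g, lying in the pan with its axis along the pan's y. Origin at its centre; y along its axis (x, z turn as it rolls).
- post5: One of five like polished steel posts, round rod 12.6 mm in diameter, 75 mm long, 72 g, lying in the pan with its axis along the pan's y. Origin at its centre; y along its axis (x, z turn as it rolls).
- holder_mid (a point): Centre (half-way up, 37.5 mm above its foot) of the post holder, loose, 0.11 to 0.18 kg, standing on the table: dark cylinder 25 mm in diameter, 75 mm tall, with a foot flange 34 mm in diameter and 5 mm thick. A small brass thumbscrew sticks out along its x, 25 mm from the axis, 64 mm above the foot; z up. Grip it across y.
- bottle: Bystander: amber capped bottle, 38 mm in diameter, 78 mm tall, origin under its centre.
- mount: Bystander: mirror mount on a short pedestal, about 45 x 45 mm, 76 mm tall, two brass adjusters, origin under its foot.
- driver: Bystander: ball driver with black handle, 160 mm long, lying along its x, origin under its middle.
There are look-alikes about, which are no part of the job. What is shaped like the post5 but orange or pink is not meant.

How it is judged:
On the way, in this order (a step that is already met when the one before it is completed fails the run):
1. the pan is tipped front down with its lip over the rack (angle between pan's own z axis and vertical above 0.2 rad and x of pan_lip in the frame of rack between -0.06 and 0.12 m and y of pan_lip in the frame of rack between -0.045 and 0.045 m and z of pan_lip in the frame of rack between -0.005 and 0.06 m), for 0.1 s.
2. all five posts lie in grooves and the pan stands upright on the table (z of post1 in the frame of rack between -0.012 and -0.003 m and x of post1 in the frame of rack between -0.06 and 0.06 m and y of post1 in the frame of rack between -0.012 and 0.012 m and angle between the y axis of each of post1, post2, post3, post4, post5 and the y axis of rack, either way round below 0.1 rad and z of post2 in the frame of rack between -0.012 and -0.003 m and x of post2 in the frame of rack between -0.06 and 0.06 m and y of post2 in the frame of rack between -0.012 and 0.012 m and z of post3 in the frame of rack between -0.012 and -0.003 m and x of post3 in the frame of rack between -0.06 and 0.06 m and y of post3 in the frame of rack between -0.012 and 0.012 m and z of post4 in the frame of rack between -0.012 and -0.003 m and x of post4 in the frame of rack between -0.06 and 0.06 m and y of post4 in the frame of rack between -0.012 and 0.012 m and z of post5 in the frame of rack between -0.012 and -0.003 m and x of post5 in the frame of rack between -0.06 and 0.06 m and y of post5 in the frame of rack between -0.012 and 0.012 m and height (world z) of pan between -0.004 and 0.004 m and angle between pan's own z axis and vertical below 0.08 rad), for 0.2 s.
3. the post holder stands in the square pocket (horizontal distance between holder_mid and pocket below 0.008 m and height (world z) of holder_mid below 0.0465 m and angle between holder_mid's own z axis and vertical below 0.06 rad), for 0.2 s.
At the end, for the whole second after the job is handed in: Every post lies below the rib tops (centre 3 mm under or more) in a groove, along it within 0.1 rad, within 12 mm of the middle; the pan stands upright on the table (0.08 rad); the holder stands upright (0.06 rad) on the pocket floor within 8 mm of its centre; all released and at rest (all of step 2 and all of step 3 and linear speed of each of post1, post2, post3, post4, post5, pan below 0.02 m/s); the robot touches nothing.
It fails at once if a post is dropped from a height or flung (faster than 1.1 m/s) (linear speed of any of post1, post2, post3, post4, post5 above 1.1 m/s).
It fails at once if a post is picked up in the fingers ((contact force between the fingers and post1 above 0.5 N and height (world z) of post1 above 0.09 m) or (contact force between the fingers and post2 above 0.5 N and height (world z) of post2 above 0.09 m) or (contact force between the fingers and post3 above 0.5 N and height (world z) of post3 above 0.09 m) or (contact force between the fingers and post4 above 0.5 N and height (world z) of post4 above 0.09 m) or (contact force between the fingers and post5 above 0.5 N and height (world z) of post5 above 0.09 m)).
It fails at once if a bystander is moved or tipped (distance of any of bottle, mount, driver from where it was at the start of the episode above 0.02 m or angle between any of bottle, mount's own z axis and vertical above 0.4 rad).
It fails at once if the post holder is knocked over (angle between holder_mid's own z axis and vertical above 0.8 rad).
It also fails if it takes over 72 s, if anything falls off the work surface, if the arm or the gripper's body presses on something with over 40 N, if the wrist force passes 120 N, or if a joint passes its speed limit or range.

### The arm

A 7-joint arm with a two-finger parallel gripper is mounted at the origin on the work surface. World frame = base frame: x ahead of the robot, y to its left, z up, the work surface at z = 0. Lengths are in m, angles in rad, forces in N, time in s.
With the tool pointing down it reaches from about 0.425 to 0.875 m from the base axis. Payload 4.7 kg.
Tool frame: the origin (TCP) lies midway between the tips of the shut fingers; the grasp point (between the pads) lies 19 mm behind it; x points along the fingers, z is the direction in which the jaws open and shut, and the axes are right-handed (so a half turn about x gives the same grasp; the last joint's range is limited). The gripper opens to 87 mm and grips with 3 to 60 N. Pads are 19 mm wide; open, the fingers measure 117 mm over their backs; the gripper's body (75 mm by 190 mm) begins 51 mm behind the grasp point.
Start: joints at [-1.308, 0.321, -0.07, 1.45, 0.023, 1.371, -0.057], TCP at [0.16, 0.63, 0.223] pointing down, gripper open.
Joint ranges: [-2.86, 2.86], [-0.3, 2.09], [-1.38, 1.24], [0.06, 2.45], [-1.56, 4.7], [0.09, 2.05], [-2.69, 2.69]. Speed limits (rad/s): [2.57, 2.57, 3.14, 3.14, 3.14, 3.14, 3.14].

### API

Orientations are given as a rotation vector (axis times angle).
In Python, from bench import ctrl, vision, close_job gives the robot as it stands. The module is installed in compiled form; this text tells all that it offers.
- The arm moves only by the tool servo_tool, never from a script. Its argument "commands" is a list that holds one entry, the list of rows, each a list of 7 numbers: the turn, a rotation vector about the tool's x, y, z in degrees, then the shift along the tool's x, y, z in mm, then the finger opening in mm, from 0 to 87. In form: [[[wx, wy, wz, x, y, z, grip], ...]]. A call has 1 to 5 rows; each row is the pose to reach, as a shift and turn from the pose commanded when the call began, along the tool's axes at that moment; what a row does not reach only later rows make up. A row lasts 1/8 s, in which the tool goes at most 62.5 mm and 10.7 degrees, less where a joint would pass 70% of its speed; a pose out of reach is approached as far as the arm can. A call with a gripper value outside its range is refused whole. The fingers move at their own pace and stop on an object; "newtons" is the grip in N (left out, the last holds). Time passes only in rows, so rows that repeat a pose let the fingers close. It gives the time, the measured TCP pose, the force and the opening at its end, in the units of the state.
- ctrl.get_state(): the state, without advancing time (a new reading comes with each control period).
- vision.get_image(name): name is "scene" or "side" or "wrist"; returns the picture (480x640x3 uint8, red, green, blue); there is no depth.
- vision.camera_info(name): a dict with "fov_y" (degrees; the focal length in pixels is half the picture's height over the tangent of half this angle, whatever the lens; pixels are square), "cx", "cy" (the principal point, pixels), "pose" (4x4, takes a point from camera to world coordinates). Camera axes: x right, y down, z forward; pixel columns grow to the right and rows downward; lengths in m; the calibration is good to about 2 mm. A picture is of the moment at which its call begins: read the wrist's pose just before it. camera_info takes no time and is no camera call; for the wrist camera it gives the pose at the moment of the call.
- close_job(): hands the job in, once; it reports no verdict.
The state is a dict: "time": time; "joint_positions": joint angles; "qd": joint speeds; "joint_torque": joint torques, N m; "position": TCP position; "tool_rot": TCP orientation; "ft_force": force on the tool from outside, world axes, zero at the start; "torque": the same for the moment, N m; "grip_width": opening from 0.0 (shut) to 1.0 (fully open).
Only numpy, scipy, OpenCV 4.12 (cv2) and the standard library are available. Lean on these libraries where they do the work, as an engineer would, in place of code of your own. Each camera call takes 0.05 s, during which the arm holds its last target. There are 200 camera calls.

## Working session

There is one attempt and no reset: what is moved stays moved. The work goes in short steps, Python scripts to look and compute and a tool call to move; the robot and the scene stay as the last step left them, time stands still between calls to the robot, and variables do not carry over. Pictures are saved under pics/ and viewed, about 8 in all and at most 12, crops included, and the job is handed in when it is done.

Besides the shell and the picture viewer there is one more tool, called as a command line: name --argument value ..., lists and objects as JSON in quotes. servo_tool: Moves the arm, as the interface text tells. Its arguments: {"type":"object","properties":{"commands":{"type":"array"},"newtons":{"type":"number"}},"required":["commands"]}

```bash
mkdir -p pics
cat > h.py <<'E'
import numpy as np, cv2
from scipy.spatial.transform import Rotation as R
from bench import ctrl, vision, close_job
def snap(n,f):
    im=vision.get_image(n); cv2.imwrite('pics/'+f,im[:,:,::-1]); return im
def ray(n,u,v,info=None):
    c=info or vision.camera_info(n); P=np.array(c['pose']); f=240/np.tan(np.radians(c['fov_y'])/2)
    d=P[:3,:3]@np.array([(u-c['cx'])/f,(v-c['cy'])/f,1]); return P[:3,3],d
def on(n,u,v,z,info=None):
    o,d=ray(n,u,v,info); return o+d*(z-o[2])/d[2]
def proj(n,p,info=None):
    c=info or vision.camera_info(n); P=np.array(c['pose']); f=240/np.tan(np.radians(c['fov_y'])/2)
    q=P[:3,:3].T@(np.array(p)-P[:3,3]); return np.array([c['cx']+f*q[0]/q[2],c['cy']+f*q[1]/q[2]])
E
python3 - <<'E'
from h import *
for n in ['scene','side','wrist']:
    c=vision.camera_info(n); print(n,c['fov_y'],c['cx'],c['cy'],np.round(c['pose'],3).tolist(), {k for k in c})
    snap(n,n+'0.png')
print(ctrl.get_state())
E
```

```text
scene 57.65750380131494 322.9716362028354 241.38021646920595 [[0.694, 0.395, -0.602, 0.964], [0.72, -0.361, 0.593, -0.314], [0.017, -0.845, -0.535, 0.437], [0.0, 0.0, 0.0, 1.0]] {'cy', 'cx', 'fov_y', 'pose'}
side 48.6594413768283 320.5002671254179 244.62036438896988 [[-0.895, -0.308, 0.323, 0.214], [-0.447, 0.606, -0.658, 0.73], [0.007, -0.734, -0.68, 0.753], [0.0, 0.0, 0.0, 1.0]] {'cy', 'cx', 'fov_y', 'pose'}
wrist 68.47711997456798 316.46470265403207 235.26770772871672 [[0.246, 0.929, 0.276, 0.084], [0.969, -0.235, -0.071, 0.649], [-0.001, 0.285, -0.959, 0.384], [0.0, 0.0, 0.0, 1.0]] {'cy', 'cx', 'fov_y', 'pose'}
{'time': 0.15, 'joint_positions': array([-1.30792533,  0.32167514, -0.07008229,  1.45141628,  0.02258506,
        1.37079004, -0.05692533]), 'qd': array([ 7.24413298e-05, -2.47233368e-03, -9.02243236e-04, -2.20766814e-03,
       -9.61325252e-04,  6.43769422e-04, -7.33608870e-04]), 'joint_torque': array([-2.88077717e-04, -4.91793144e+01, -4.04768558e-01, -3.12880611e+01,
       -6.39822381e-02,  4.04771813e-02,  1.29675559e-04]), 'position': array([0.15997479, 0.62956635, 0.22168737]), 'tool_rot': array([-1.02499138,  1.31783792,  1.02335862]), 'ft_force': array([-2.30306968e-04,  1.57090020e-01, -1.18033209e+00]), 'torque': array([0.06302452, 0.01418611, 0.00988428]), 'grip_width': 0.9980205405519279}
```

View pics/scene0.png

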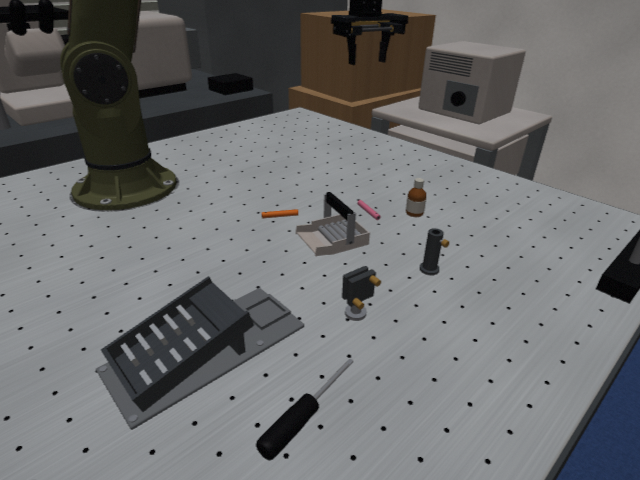

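View pics/side0.png

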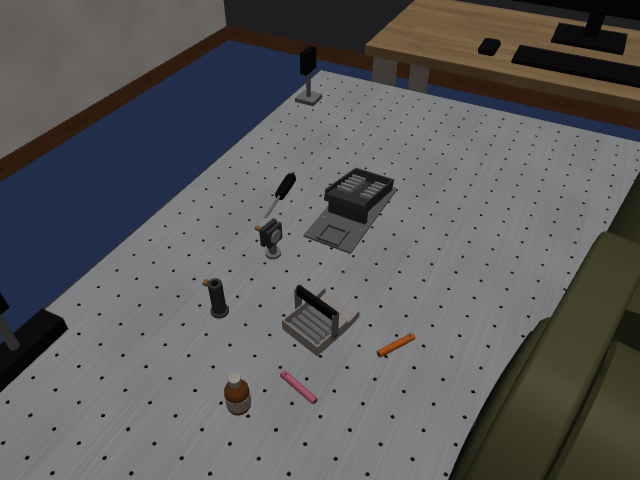

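The scene view shows the rack at about (180,340), the pocket at (265,310), the pan at (335,230) with its handle at (340,205), the holder at (432,250), the mount at (358,290), the driver at (305,405) and the bottle at (416,200). The side view shows the pan at (318,318), the rack at (360,195), the pocket at (333,235) and the holder at (218,300). I'll enlarge both to pick out corners.

Run:
```python
import cv2,numpy as np
a=cv2.imread('pics/scene0.png');b=cv2.imread('pics/side0.png')
c1=cv2.resize(a[260:430,90:310],None,fx=3.6,fy=3.5,interpolation=cv2.INTER_CUBIC) 
cv2.imwrite('pics/c1.png',cv2.resize(a[270:430,90:310],(792,576),interpolation=cv2.INTER_CUBIC)) # x3.6
p=cv2.resize(a[180:280,285:455],(680,400),interpolation=cv2.INTER_CUBIC) #x4
q=cv2.resize(b[160:360,195:405],(630,600),interpolation=cv2.INTER_CUBIC) #x3
cv2.imwrite('pics/c2.png',p);cv2.imwrite('pics/c3.png',q)
```

```text
(no output)
```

View pics/c1.png

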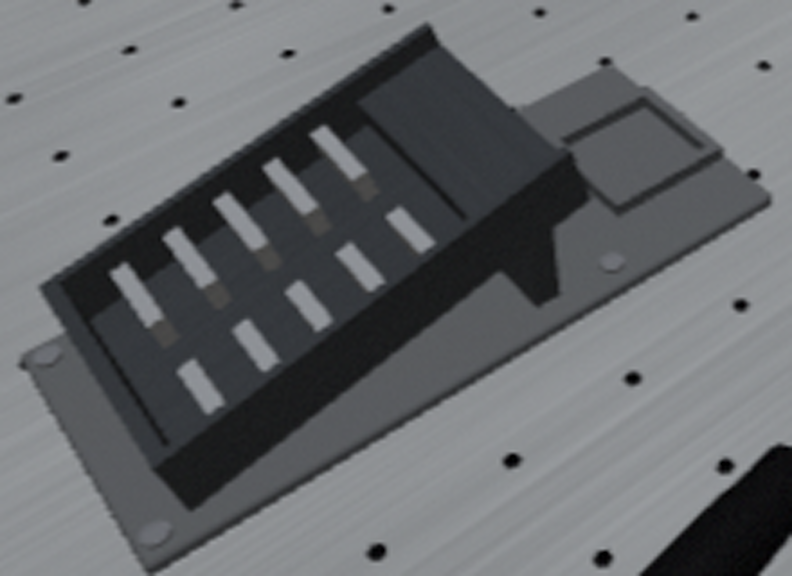

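View pics/c2.png

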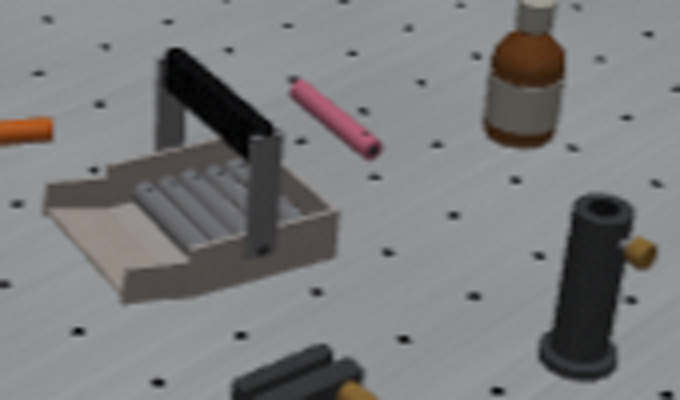

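View pics/c3.png

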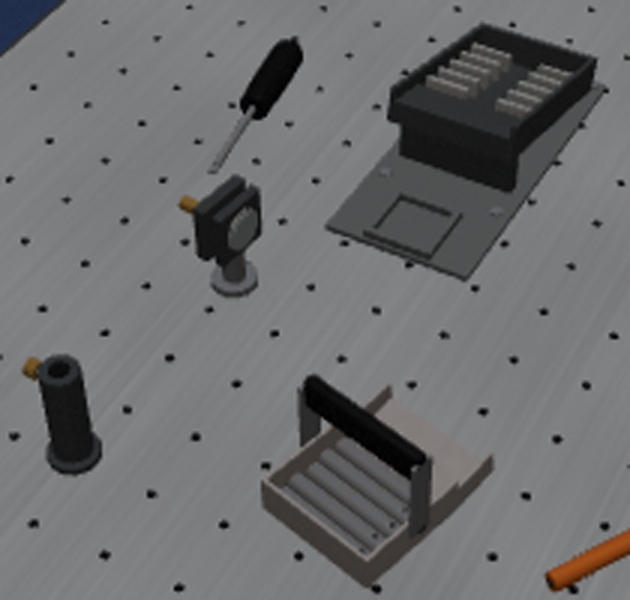

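The crops show the following:
- **Rack (c1):** plate corners at (150,572), (22,360), (771,197) and (607,66), with the pocket rim around (640,155).
- **Pan (c2):** lip corners at (45,210) and (122,300), and handle ends near (178,62) and (262,140). The lip faces -x and -y of the world, toward the arm.
- **Holder (c2):** top at (603,207), screw at (643,252).
- **Side view (c3):** the same things, giving a second ray for each.

Run:
```python
from h import *
A=lambda x,y:(90+x/3.6,270+y/3.6); B=lambda x,y:(285+x/4,180+y/4); C=lambda x,y:(195+x/3,160+y/3)
np.set_printoptions(precision=4,suppress=True)
S=lambda p,z:on('scene',*p,z)[:2]; D=lambda p,z:on('side',*p,z)[:2]
print('plate sc'); sc=[S(A(*p),.006) for p in [(150,572),(22,360),(607,66),(771,197)]]; print(np.array(sc), np.linalg.norm(sc[0]-sc[3]),np.linalg.norm(sc[0]-sc[1]))
print('plate sd'); print(np.array([D(C(*p),.006) for p in [(327,228),(468,277),(605,88)]]))
print('rim sc',np.array([S(A(*p),.012) for p in [(565,140),(645,97),(722,150),(618,213)]]))
print('rim sd',np.array([D(C(*p),.012) for p in [(400,195),(462,213),(432,258),(365,232)]]))
print('rackwalls sc top high end', S(A(430,25),.073),S(A(575,155),.073))
def tri(a,b):
    o1,d1=ray('scene',*a);o2,d2=ray('side',*b);d1/=np.linalg.norm(d1);d2/=np.linalg.norm(d2)
    s=np.linalg.lstsq(np.c_[d1,-d2],o2-o1,rcond=None)[0];p,q=o1+s[0]*d1,o2+s[1]*d2;return (p+q)/2,np.linalg.norm(p-q)
print('handle ends',tri(B(172,50),C(312,378)),tri(B(268,130),C(424,462)))
print('lip sc',S(B(45,210),.011),S(B(122,300),.011),'back r',S(B(335,258),0),'sd',D(C(367,585),0),D(C(265,515),0))
print('back tops sc',S(B(338,212),.026),'sd',D(C(365,555),.026),D(C(264,483),.026))
print('holder top',tri(B(603,207),C(61,368)),S(B(603,207),.075),D(C(61,368),.075),'screw',tri(B(643,252),C(31,368)),'foot',S(B(577,355),.004),D(C(74,452),.004))
# corner list in colours for driver etc
print('mount',D(C(235,280),.002),'bottle',S((416,212),.005), 'driver',S((265,450),.012),S((350,362),.012))
```

```text
plate sc
[[ 0.6133 -0.2555]
 [ 0.5038 -0.2527]
 [ 0.5099 -0.0064]
 [ 0.6198 -0.0088]] 0.24680817753394863 0.10954606407875933
plate sd
[[ 0.6124 -0.0015]
 [ 0.5037 -0.0009]
 [ 0.4958 -0.2441]]
rim sc [[ 0.5432 -0.052 ]
 [ 0.5437 -0.0115]
 [ 0.5909 -0.0093]
 [ 0.5913 -0.0617]]
rim sd [[ 0.5793 -0.0504]
 [ 0.5319 -0.0528]
 [ 0.531  -0.001 ]
 [ 0.5837 -0.0039]]
rackwalls sc top high end [ 0.5148 -0.0885] [ 0.6122 -0.0915]
handle ends (array([0.4964, 0.1873, 0.0995]), np.float64(0.0445968106265554)) (array([0.4665, 0.2136, 0.0516]), np.float64(0.054980253301109956))
lip sc [0.4279 0.1432] [0.5075 0.1183] back r [0.5371 0.2263] sd [0.4535 0.2508] [0.5296 0.2336]
back tops sc [0.5378 0.2246] sd [0.4553 0.2499] [0.5307 0.2308]
holder top (array([0.6575, 0.2436, 0.0743]), np.float64(0.0017989294771332861)) [0.6587 0.2432] [0.6562 0.2437] screw (array([0.6797, 0.2433, 0.0633]), np.float64(0.00011375687808128955)) foot [0.661  0.2397] [0.6552 0.247 ]
mount [0.6455 0.0699] bottle [0.526  0.3886] driver [ 0.7357 -0.167 ] [ 0.7148 -0.0157]
```

The two views disagree by up to 10 mm away from the image centres, so there is probably lens distortion. The table's hole grid can calibrate it.

```bash
cat > holes.py <<'E'
from h import *
def holes(f,smin=4,smax=80):
    g=cv2.cvtColor(cv2.imread('pics/'+f),cv2.COLOR_BGR2GRAY)
    bh=cv2.morphologyEx(g,cv2.MORPH_BLACKHAT,np.ones((13,13)))
    n,l,st,ce=cv2.connectedComponentsWithStats((bh>45).astype(np.uint8))
    out=[]
    for i in range(1,n):
        x,y,w,h,a=st[i]
        if smin<=a<=smax and w<14 and h<10 and a>.55*w*h and x>1 and y>1 and x+w<639 and y+h<479:
            m=(bh[y-1:y+h+1,x-1:x+w+1]).astype(float);ys,xs=np.mgrid[y-1:y+h+1,x-1:x+w+1]
            ring=g[max(0,y-4):y+h+4,max(0,x-4):x+w+4]
            if np.percentile(ring,75)>100: out.append(((m*xs).sum()/m.sum(),(m*ys).sum()/m.sum()))
    return np.array(out)
E
python3 - <<'E'
from holes import *
np.set_printoptions(precision=4,suppress=True)
for n in ['scene','side','wrist']:
    H=holes(n+'0.png'); print(n,len(H))
    P=np.array([on(n,*p,0)[:2] for p in H])
    ok=(P[:,0]>.3)&(P[:,0]<.9)&(abs(P[:,1])<.6); P=P[ok]; print(ok.sum())
    from scipy.spatial import cKDTree
    d,j=cKDTree(P).query(P,k=2); v=P[j[:,1]]-P; print(np.median(d[:,1]), np.round(P[:12]*1000).tolist())
    a=np.degrees(np.arctan2(v[:,1],v[:,0]))%90; print(np.percentile(a,[10,25,50,75,90]))
E
```

```text
scene 198
146
0.04977866656222549 [[350.0, 498.0], [449.0, 449.0], [400.0, 348.0], [599.0, 548.0], [349.0, 249.0], [649.0, 549.0], [699.0, 598.0], [499.0, 349.0], [549.0, 399.0], [599.0, 448.0], [650.0, 499.0], [349.0, 149.0]]
[ 0.0508  0.1613 62.9052 89.8603 89.9435]
side 230
157
0.04979795298742615 [[798.0, -349.0], [498.0, -449.0], [749.0, -299.0], [448.0, -449.0], [698.0, -300.0], [648.0, -300.0], [698.0, -250.0], [848.0, -150.0], [448.0, -349.0], [898.0, -100.0], [899.0, -50.0], [848.0, -50.0]]
[ 0.0595  0.245  73.4678 89.7663 89.9188]
wrist 65
4
0.0440908530163366 [[313.0, 449.0], [351.0, 550.0], [351.0, 500.0], [351.0, 450.0]]
[ 0.5848  1.0494  1.3075 23.4753 63.3773]
```

The hole grid reprojects onto a 50 mm lattice within 1–2 mm, so the cameras are fine and my hand-read corners were coarse. I'll move above the scene and measure from the wrist camera.

```bash
cat >> h.py <<'E'
def Rt(az,tilt=0.):
    """tool rotation: z axis (jaw dir) horizontal at azimuth az, x down; tilt = front-down tip of pan about pan y"""
    z=np.array([np.cos(az),np.sin(az),0]); x=np.array([0,0,-1.]); y=np.cross(z,x)
    M=np.c_[x,y,z]; py=np.cross([0,0,1.],z)  # pan y if z = pan x
    return R.from_rotvec(-py*tilt*1.0).as_matrix()@M
def plan(p,M,p0=None,M0=None):
    s=ctrl.get_state(); p0=s['position'] if p0 is None else p0; M0=R.from_rotvec(s['tool_rot']).as_matrix() if M0 is None else M0
    return np.round(np.r_[np.degrees(R.from_matrix(M0.T@M).as_rotvec()),1000*M0.T@(np.array(p)-p0)],1).tolist()
E
python3 - <<'E'
from h import *
s=ctrl.get_state(); print(np.round(R.from_rotvec(s['tool_rot']).as_matrix(),3))
az=np.radians(76)
for a in (az,az+np.pi): print(plan([.5,.15,.30],Rt(a)))
C=np.array(vision.camera_info('wrist')['pose']);M=R.from_rotvec(s['tool_rot']).as_matrix()
print('cam in tool',np.round(M.T@(C[:3,3]-s['position']),4),np.round(M.T@C[:3,:3],3).tolist())
E
```

```text
[[-0.    -0.969  0.246]
 [-0.001  0.246  0.969]
 [-1.    -0.    -0.002]]
[-0.3, -0.1, 0.0, -77.7, -447.6, -381.2]
[179.7, 0.0, 0.1, -77.7, -447.6, -381.2]
cam in tool [-0.1629  0.0781  0.0003] [[-0.001, -0.285, 0.959], [0.001, -0.959, -0.285], [1.0, 0.0, 0.001]]
```

servo_tool --commands '[[[0,0,0,-6,-34,-34,87],[0,0,0,-12,-68,-68,87],[0,0,0,-18,-102,-102,87],[0,0,0,-24,-136,-136,87],[0,0,0,-30,-170,-170,87]]]'

```text
time: 0.78
position: [0.2836, 0.4218, 0.2526]
tool_rot: [-1.024, 1.317, 1.024]
ft_force: [0.2, -0.3, 0.0]
grip_width: 1.002
```

servo_tool --commands '[[[0,0,0,-6,-34,-34,87],[0,0,0,-12,-68,-68,87],[0,0,0,-18,-102,-102,87],[0,0,0,-24,-136,-136,87],[0,0,0,-30,-170,-170,87]]]'

```text
time: 1.4
position: [0.4064, 0.2152, 0.2827]
tool_rot: [-1.024, 1.316, 1.024]
ft_force: [0.7, -0.2, 0.0]
grip_width: 0.996
```

servo_tool --commands '[[[0,0,0,-6,-34,-34,87],[0,0,0,-12,-68,-68,87],[0,0,0,-18,-102,-102,87],[0,0,0,-18,-132,-138,87],[0,0,0,-18,-132,-138,87]]]'

```text
time: 2.02
position: [0.5008, 0.0459, 0.3006]
tool_rot: [-1.019, 1.32, 1.017]
ft_force: [-0.4, 1.0, -0.2]
grip_width: 0.996
```

Run:
```python
from h import *
s=ctrl.get_state(); print(s['time'],s['position'],s['qd'].max())
import pickle
c=vision.camera_info('wrist'); snap('wrist','w1.png'); pickle.dump(c,open('w1.pkl','wb'))
from holes import holes
P=np.array([on('wrist',*p,0,c)[:2] for p in holes('w1.png')]); e=P-np.round(P/.05)*.05; print(len(P),np.median(e,0),np.abs(e).mean(0))
```

```text
2.025 [0.50078133 0.0459303  0.30058418] 0.016456512618676835
142 [0.00023514 0.00053896] [0.00240713 0.002597  ]
```

View pics/w1.png

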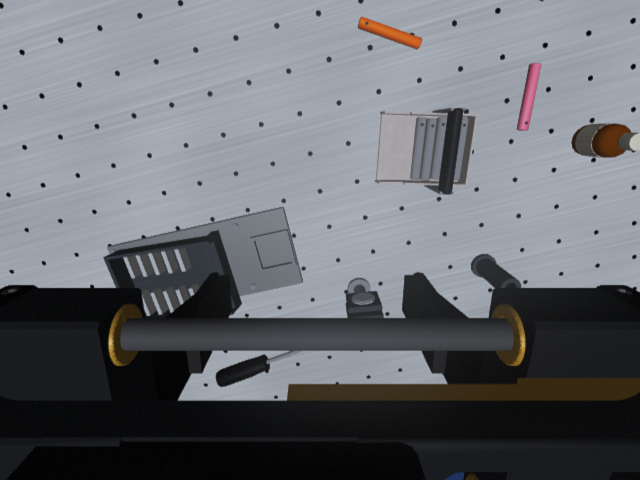

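The wrist view shows the handle at about (451,150), the pan's white outline from (378,112) to (475,185), plate corners at (285,208) and (302,281), and the holder top at (485,265). Next I'll fit lines to those edges.

```bash
cat > m.py <<'E'
from h import *
import pickle
np.set_printoptions(precision=4,suppress=True)
c=pickle.load(open('w1.pkl','rb')); im=cv2.imread('pics/w1.png'); g=cv2.cvtColor(im,cv2.COLOR_BGR2GRAY).astype(float)
def W(p,z): return on('wrist',*p,z,c)[:2]
gb=cv2.GaussianBlur(g,(0,0),1)
def edge(seg,lo,hi,sgn):  # strongest gradient along a 1-d profile with sub-pixel
    d=np.diff(seg)*sgn; i=int(np.argmax(d)); 
    if 0<i<len(d)-1:
        a,b,e=d[i-1:i+2]; i=i+.5*(a-e)/(a-2*b+e+1e-9)
    return lo+i+.5
def fit(pts,z):
    w=np.array([W(p,z) for p in pts]); 
    for _ in range(3):
        vx,vy,x0,y0=cv2.fitLine(w.astype(np.float32),cv2.DIST_HUBER,0,.001,.001).ravel()
        r=abs((w[:,0]-x0)*vy-(w[:,1]-y0)*vx); w=w[r<max(.0015,2*np.median(r))]
    return np.array([x0,y0]),np.array([vx,vy]),np.median(r),len(w)
def inter(a,b):
    t=np.linalg.solve(np.c_[a[1],-b[1]],b[0]-a[0]); return a[0]+t[0]*a[1]
if __name__=='__main__':
    top=[]; 
    for x in range(130,276,3):
        y0=int(208+(285-x)*(246-208)/(285-108)); lo=y0-10; top.append((x,edge(gb[lo:y0+10,x],lo,0,-1)))
    rt=[]
    for y in range(216,276,2):
        x0=int(285+(y-208)*17/73); lo=x0-8; rt.append((edge(gb[y,lo:x0+10],lo,0,1),y))
    T=fit(top,.006);Q=fit(rt,.006); print('top',T,'right',Q); k=inter(T,Q); print('corner',k)
    print('angles',np.degrees(np.arctan2(T[1][1],T[1][0])),np.degrees(np.arctan2(Q[1][1],Q[1][0])))
    ys,xs=np.where((gb[100:200,425:480]<60)); 
    m=(gb<55).astype(np.uint8); m[:,:425]=0;m[:,480:]=0;m[:100]=0;m[200:]=0
    cs=max(cv2.findContours(m,0,2)[0],key=cv2.contourArea); r=cv2.minAreaRect(cs); print('handle rect',r)
    e=cv2.boxPoints(r); print(e, np.array([W(p,.08) for p in e]))
    w=(((im.min(2)>150))*1).astype(np.uint8)
    cv2.imwrite('pics/c4.png',np.hstack([cv2.resize(im[90:205,365:490],None,fx=3.5,fy=3.5,interpolation=2),cv2.resize(im[195:310,225:325],None,fx=3.5,fy=3.5,interpolation=2)]))
E
python3 m.py
```

```text
top (array([ 0.5061, -0.1024], dtype=float32), array([ 0.0361, -0.9993], dtype=float32), np.float64(0.0017495252389016908), 27) right (array([ 0.5531, -0.0019], dtype=float32), array([ 0.9994, -0.0346], dtype=float32), np.float64(0.00012160875239576932), 26)
corner [ 0.5024 -0.0001]
angles -87.932076 -1.9851578
handle rect ((449.736572265625, 150.20217895507812), (13.671632766723633, 84.37798309326172), 7.4958577156066895)
[[437.4554 191.1389]
 [448.4629 107.482 ]
 [462.0177 109.2655]
 [451.0102 192.9224]] [[0.5204 0.1778]
 [0.4377 0.2024]
 [0.443  0.2156]
 [0.5261 0.1919]]
```

View pics/c4.png

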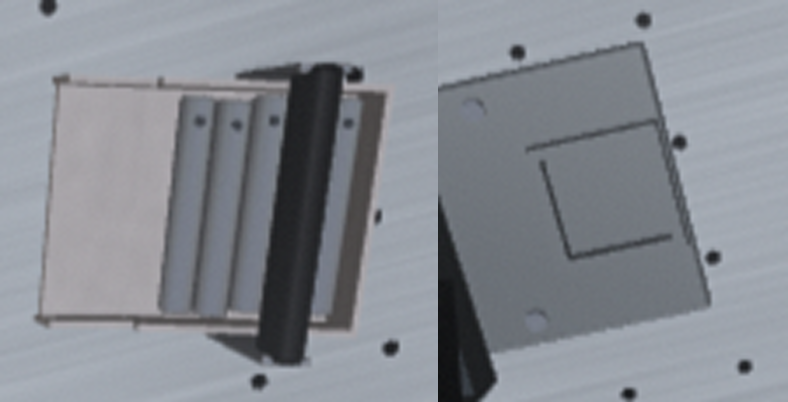

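The plate edges give a clean corner at (0.502, 0.000) and an up-slope azimuth of about 88°. The handle centre is near (0.483, 0.200) with azimuth about 74°. I'll check that against the pan corners in the crop and plan the grasp.

Run:
```python
from m import *
f=lambda x,y:(365+(x+.5)/3.5-.5,90+(y+.5)/3.5-.5)
a,b=W(f(386,92),.026),W(f(352,330),.026); l1,l2=W(f(57,82),.017),W(f(42,320),.017)
d=b-a; print('back',a,b,np.linalg.norm(d),'az of x',np.degrees(np.arctan2(d[1],d[0]))+90)
px=np.array([-d[1],d[0]])/np.linalg.norm(d); print('grip est from back', (a+b)/2-.042*px)
d=l2-l1; print('lip',l1,l2,np.linalg.norm(d),np.degrees(np.arctan2(d[1],d[0]))+90, 'grip from lip',(l1+l2)/2+.067*px)
s=ctrl.get_state(); print(s['position'])
for z in (.15,.05): print(plan([.483,.2005,z],Rt(np.radians(74.5))))
```

```text
back [0.4567 0.2503] [0.5336 0.2283] 0.07995228426953899 az of x 74.03874855585623
grip est from back [0.4836 0.1989]
lip [0.4256 0.1456] [0.5039 0.1239] 0.08123205043583277 74.49711831874103 grip from lip [0.4831 0.1992]
[0.5    0.0488 0.3004]
[1.0, -0.0, -0.0, 150.4, 54.3, 142.6]
[1.0, -0.0, -0.0, 250.4, 54.3, 142.6]
```

servo_tool --commands '[[[0.3,0,0,35,14,36,87],[0.6,0,0,70,27,71,87],[1.0,0,0,105,41,107,87],[1.3,0,0,140,54,142,87],[1.3,0,0,150,54,142,87]]]'

```text
time: 2.7
position: [0.4788, 0.2058, 0.1476]
tool_rot: [-1.012, 1.327, 1.016]
ft_force: [0.4, -0.0, 0.9]
grip_width: 1.003
```

servo_tool --commands '[[[0,0,0,30,0,0,87],[0,0,0,60,0,0,87],[0,0,0,85,0,0,87],[0,0,0,100,0,0,87],[0,0,0,100,0,0,87]]]'

```text
time: 3.32
position: [0.4818, 0.2012, 0.05]
tool_rot: [-1.007, 1.327, 1.007]
ft_force: [-0.3, -0.5, 0.3]
grip_width: 1.003
```

Run:
```python
from h import *
s=ctrl.get_state(); print(s['time'],s['position'],s['ft_force'],plan([.4834,.1998,.05],Rt(np.radians(74.3))))
snap('wrist','w2.png'); snap('side','s2.png')
```

```text
3.325 [0.48180544 0.2012132  0.04998463] [-0.25816416 -0.528545    0.34130545] [0.2, -0.1, -0.1, -0.0, -1.9, -0.9]
```

View pics/w2.png

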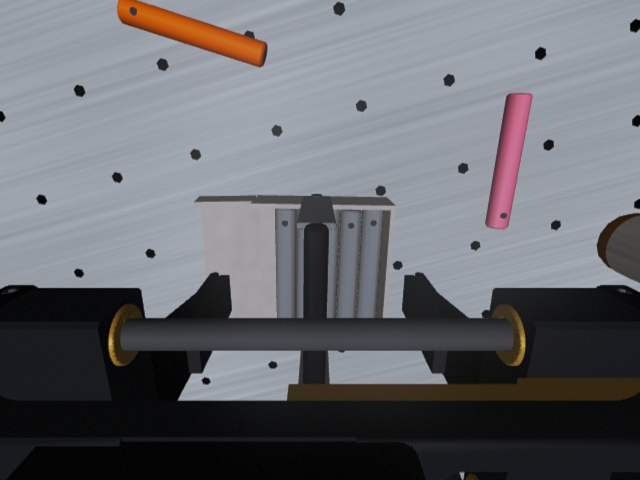

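The handle sits centred and aligned between the fingers at (316,270), with pads at about (215,300) and (418,300). Closing on it.

servo_tool --commands '[[[0,0,0,0,-2,-1,60],[0,0,0,0,-2,-1,20],[0,0,0,0,-2,-1,0],[0,0,0,0,-2,-1,0],[0,0,0,0,-2,-1,0]]]' --newtons 50

```text
time: 4.05
position: [0.4841, 0.2, 0.0506]
tool_rot: [-1.007, 1.325, 1.007]
ft_force: [-0.3, -0.8, 0.3]
grip_width: 0.514
```

servo_tool --commands '[[[0,0,0,0,0,0,0],[0,0,0,0,0,0,0],[0,0,0,-5,0,0,0],[0,0,0,-12,0,0,0],[0,0,0,-20,0,0,0]]]'

```text
time: 4.68
position: [0.4832, 0.1994, 0.0702]
tool_rot: [-1.007, 1.328, 1.007]
ft_force: [0.0, -0.6, -5.9]
grip_width: 0.111
```

Run:
```python
from h import *
s=ctrl.get_state(); print(s)
M=R.from_rotvec(s['tool_rot']).as_matrix(); print(np.round(M,4))
```

```text
{'time': 4.675, 'joint_positions': array([-0.81169937,  0.19125124,  0.4054067 ,  1.95222326, -0.08796798,
        1.01713449,  0.93295597]), 'qd': array([-0.01690716, -0.08761671,  0.00773815, -0.05577256,  0.04300813,
        0.12860589, -0.03700134]), 'joint_torque': array([  0.11210707, -37.25646973,   2.61717908, -29.53239262,
        -0.05886005,  -0.08625107,   0.03815618]), 'position': array([0.48318088, 0.19944561, 0.07017483]), 'tool_rot': array([-1.00706041,  1.32761706,  1.00749428]), 'ft_force': array([ 0.04928331, -0.5639668 , -5.85360189]), 'torque': array([ 0.03300251, -0.026148  , -0.00294323]), 'grip_width': 0.11146562188845113}
[[-0.0018 -0.9634  0.2681]
 [-0.0011  0.2681  0.9634]
 [-1.      0.0015 -0.0015]]
```

Gripped at about 9.7 mm with the load on the wrist. I'll raise it while turning toward the rack azimuth, then traverse with a soft profile.

servo_tool --commands '[[[-2,0,0,-15,0,0,0],[-5,0,0,-38,0,0,0],[-8.5,0,0,-65,0,0,0],[-11.5,0,0,-88,0,0,0],[-13.5,0,0,-100,0,0,0]]]'

```text
time: 5.3
position: [0.4847, 0.2001, 0.1725]
tool_rot: [-1.184, 1.223, 1.183]
ft_force: [0.0, 0.4, -6.0]
grip_width: 0.113
```

servo_tool --commands '[[[0,0,0,0,-2,-7,0],[0,0,0,0,-8,-22,0],[0,0,0,0,-15,-42,0],[0,0,0,0,-23,-65,0],[0,0,0,0,-30,-87,0]]]'

```text
time: 5.92
position: [0.5108, 0.1091, 0.1693]
tool_rot: [-1.182, 1.229, 1.182]
ft_force: [0.3, -0.1, -5.4]
grip_width: 0.111
```

servo_tool --commands '[[[0,0,0,0,-8,-22,0],[0,0,0,0,-16,-45,0],[0,0,0,0,-24,-67,0],[0,0,0,0,-31,-87,0],[0,0,0,0,-37,-105,0]]]'

```text
time: 6.55
position: [0.5436, 0.0029, 0.1693]
tool_rot: [-1.181, 1.229, 1.182]
ft_force: [0.7, 0.4, -6.4]
grip_width: 0.109
```

servo_tool --commands '[[[0,0,0,0,-6,-16,0],[0,0,0,0,-10,-28,0],[0,0,0,0,-13,-37,0],[0,0,0,0,-15,-42,0],[0,0,0,0,-15,-44,0]]]'

```text
time: 7.18
position: [0.5576, -0.0389, 0.1705]
tool_rot: [-1.183, 1.226, 1.183]
ft_force: [-0.5, 0.4, -5.7]
grip_width: 0.112
```

Run:
```python
from h import *
s=ctrl.get_state(); print(s['time'],s['position'],s['ft_force'],np.round(R.from_rotvec(s['tool_rot']).as_matrix(),4))
a=snap('scene','s3.png')[:,:,::-1]; b=snap('side','d3.png')[:,:,::-1]; 
p=proj('scene',s['position']).astype(int); q=proj('side',s['position']).astype(int); print(p,q)
A=cv2.resize(a[p[1]-75:p[1]+75,p[0]-65:p[0]+65],(390,450),interpolation=2); B=cv2.resize(b[q[1]-75:q[1]+75,q[0]-65:q[0]+65],(390,450),interpolation=2)
cv2.imwrite('pics/c5.png',np.hstack([A,B]))
```

```text
7.175 [ 0.55764293 -0.03886819  0.17047301] [-0.45686989  0.35593588 -5.73876007] [[-2.000e-04 -9.994e-01  3.570e-02]
 [ 1.000e-04  3.570e-02  9.994e-01]
 [-1.000e+00  2.000e-04  1.000e-04]]
[252 214] [337 168]
```

View pics/c5.png

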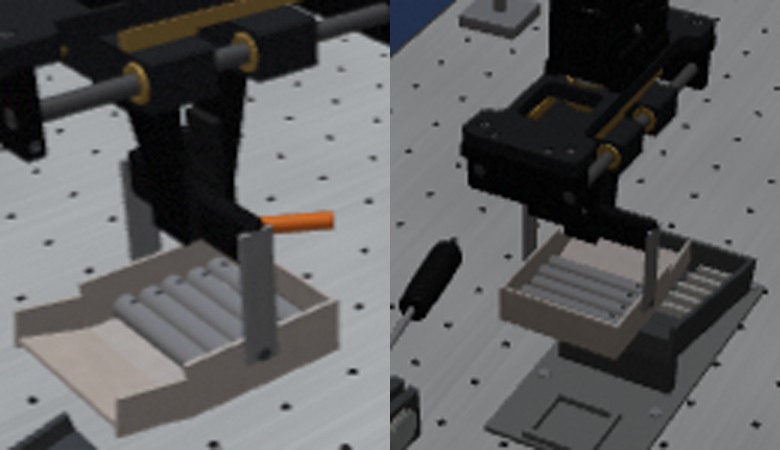

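The pan hangs level with all five posts in it: back right corner at (338,348) in the left half, back corners at (500,318) and (621,358) in the right half, lip at (20,342) to (118,432). I'll triangulate its offset in the hand.

```bash
cat >> h.py <<'E'
def tri(a,b,n1='scene',n2='side'):
    o1,d1=ray(n1,*a);o2,d2=ray(n2,*b);d1/=np.linalg.norm(d1);d2/=np.linalg.norm(d2)
    s=np.linalg.lstsq(np.c_[d1,-d2],o2-o1,rcond=None)[0];p,q=o1+s[0]*d1,o2+s[1]*d2;return (p+q)/2,np.linalg.norm(p-q)
E
python3 - <<'E'
from h import *
np.set_printoptions(precision=4,suppress=True)
s=ctrl.get_state();M=R.from_rotvec(s['tool_rot']).as_matrix();T=s['position']
px=M[:,2];pz=-M[:,0];py=np.cross(pz,px)
A=lambda x,y:(187+(x+.5)/3-.5,139+(y+.5)/3-.5); B=lambda x,y:(272+(x-390+.5)/3-.5,93+(y+.5)/3-.5)
F=lambda w:np.array([px,py,pz])@(w-T)  # rel TCP in pan axes
for n,a,b,l in [('bot',A(338,348),B(501,318),(47,-42.5,0)),('top',A(338,302),B(501,290),(47,-42.5,26))]:
    w,e=tri(a,b); r=F(w); print(n,w,e,'pan origin rel TCP',r-np.array(l)/1000)
print('nominal',[-.005,0,-.069+.019])
# hypotheses: project lip corners and back corners for a range of offsets
for dz in (0,-.004,-.008):
    O=T+px*-.005+pz*(-.05+dz)
    for n,pts in [('scene',[(47,-42.5,0),(47,-42.5,26),(-62,42.5,8.5),(-62,-42.5,8.5),(-62,-42.5,11)]),('side',[(47,-42.5,0),(47,42.5,0),(47,42.5,26)])]:
        q=[proj(n,O+(px*p[0]+py*p[1]+pz*p[2])/1000) for p in pts]
        print(dz,n,np.round([((u+.5-187)*3,(v+.5-139)*3) if n=='scene' else ((u+.5-272)*3+390,(v+.5-93)*3) for u,v in q]).tolist())
E
```

```text
bot [0.5995 0.0011 0.1114] 0.0008244409350296283 pan origin rel TCP [-0.0059  0.002  -0.0591]
top [0.5989 0.0019 0.1349] 0.0009122871195565624 pan origin rel TCP [-0.005   0.0026 -0.0616]
nominal [-0.005, 0, -0.05]
0 scene [[342.0, 332.0], [341.0, 282.0], [19.0, 323.0], [124.0, 414.0], [123.0, 409.0]]
0 side [[497.0, 307.0], [615.0, 347.0], [616.0, 315.0]]
-0.004 scene [[342.0, 340.0], [341.0, 290.0], [20.0, 331.0], [125.0, 422.0], [124.0, 417.0]]
-0.004 side [[498.0, 312.0], [614.0, 352.0], [616.0, 320.0]]
-0.008 scene [[342.0, 347.0], [341.0, 297.0], [21.0, 339.0], [126.0, 431.0], [126.0, 426.0]]
-0.008 side [[498.0, 317.0], [614.0, 357.0], [616.0, 325.0]]
```

Pan offset from the TCP: about (-5, +1.5, -59) mm in pan axes, meaning it is gripped 9 mm high on the bar. Next is the pour pose, with the lip at rack x = 85 mm, as a function of tilt.

```bash
cat >> h.py <<'E'
AZ=np.radians(88.0); UX=np.array([np.cos(AZ),np.sin(AZ),0]); POCK=np.array([.5574,-.0300,.006])
RO=np.r_[(POCK-.1463*UX)[:2],.041]; RX=UX*np.cos(.24)+np.array([0,0,np.sin(.24)]); RY=np.cross([0,0,1],UX); RZ=np.cross(RX,RY)
RK=np.c_[RX,RY,RZ]
OFF=np.array([-.005,.0015,-.059])
def pour(t,xl,yl,zl,off=OFF):
    M=Rt(AZ,t); P=np.c_[M[:,2],M[:,1],-M[:,0]]
    lip=RO+RK@np.array([xl,yl,zl])/1000
    return lip-P@np.array([-.062,0,.011])-P@off, M
E
python3 - <<'E'
from h import *
s=ctrl.get_state(); print(s['position'], RO)
p0,M0=pour(.20,85,0,17); print('to .20',p0,plan(p0,M0))
prev=(p0,M0)
for t,z in [(.2,9),(.24,9),(.27,8.5),(.30,8),(.33,7.5),(.36,7),(.40,7)]:
    p,M=pour(t,85,0,z); print(t,z,plan(p,M,*prev));
E
```

```text
[ 0.55751092 -0.03862525  0.17049536] [ 0.5522942  -0.17621088  0.041     ]
to .20 [ 0.55849255 -0.04169414  0.13807151] [-0.0, -11.4, -0.0, 32.4, -1.1, -3.0]
0.2 9 [0.0, 0.0, 0.0, 8.0, 0.0, 0.3]
0.24 9 [-0.0, -2.3, 0.0, 5.4, 0.0, -1.7]
0.27 8.5 [0.0, -4.0, -0.0, 3.9, -0.0, -3.2]
0.3 8 [0.0, -5.7, -0.0, 2.5, 0.0, -4.8]
0.33 7.5 [-0.0, -7.4, -0.0, 1.2, 0.0, -6.4]
0.36 7 [0.0, -9.2, 0.0, -0.1, 0.0, -8.1]
0.4 7 [0.0, -11.5, 0.0, -2.4, 0.0, -10.5]
```

servo_tool --commands '[[[0,-2,0,5,-0.2,-0.5,0],[0,-5,0,12,-0.5,-1,0],[0,-8,0,21,-0.8,-2,0],[0,-10.5,0,29,-1,-2.8,0],[0,-11.5,0,32.4,-1.1,-3,0]]]'

```text
time: 7.9
position: [0.5582, -0.0422, 0.1376]
tool_rot: [-1.036, 1.075, 1.269]
ft_force: [-0.3, 0.8, -5.6]
grip_width: 0.111
```

Run:
```python
from h import *
s=ctrl.get_state(); p0,M0=pour(.20,85,0,17); print(s['time'],s['position'],s['ft_force'],plan(p0,M0))
a=snap('scene','s4.png')[:,:,::-1]; b=snap('side','d4.png')[:,:,::-1]
lip=proj('scene',RO+RK@[.085,0,.017]).astype(int);q=proj('side',RO+RK@[.085,0,.017]).astype(int);print(lip,q)
cv2.imwrite('pics/c6.png',np.hstack([cv2.resize(a[lip[1]-50:lip[1]+70,lip[0]-70:lip[0]+50],(480,480),interpolation=2),cv2.resize(b[q[1]-60:q[1]+60,q[0]-35:q[0]+40],(300,480),interpolation=2)]))
for n,o,k in (('scene',lip-[70,50],4),('side',q-[35,60],4)):
  for P in [(85,42.5,17),(85,-42.5,17),(95,45,10),(95,-45,10)]: print(n,P,np.round((proj(n,RO+RK@(np.array(P)/1000))+.5-o)*k))
```

```text
7.9 [ 0.55823732 -0.04222599  0.13761944] [-0.33543267  0.84093589 -5.56948309] [-0.1, 0.0, -0.0, -0.3, -0.2, 0.6]
[219 290] [349 191]
scene (85, 42.5, 17) [219. 145.]
scene (85, -42.5, 17) [355. 271.]
scene (95, 45, 10) [246. 139.]
scene (95, -45, 10) [392. 270.]
side (85, 42.5, 17) [216. 268.]
side (85, -42.5, 17) [ 71. 221.]
side (95, 45, 10) [211. 289.]
side (95, -45, 10) [ 56. 237.]
```

View pics/c6.png

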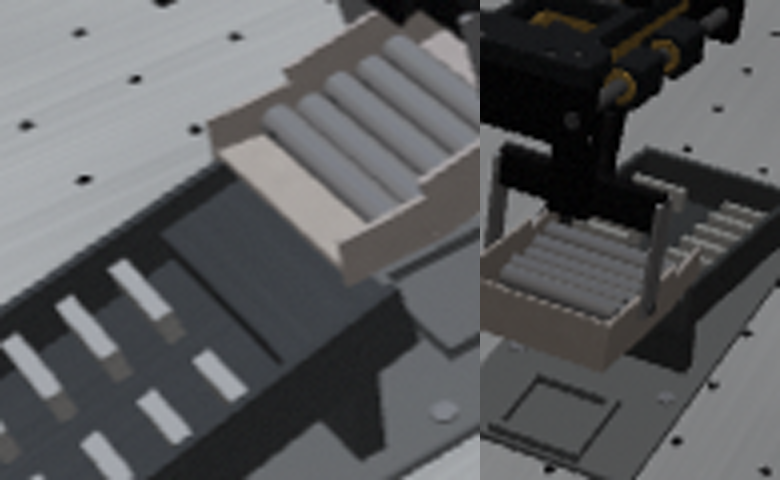

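The pan is still loaded, tipped 0.2 rad with its lip over the apron: lip corners at (215,155) and (345,275), rack wall corners at (242,148) and (400,290). The rack corners are about 3.5 px lower in the scene view than my model predicts, so I'll triangulate the tray corners before going lower.

Run:
```python
from h import *
np.set_printoptions(precision=4,suppress=True)
g1=cv2.imread('pics/scene0.png',0);g2=cv2.imread('pics/side0.png',0)
def sub(g,p): 
    q=cv2.cornerSubPix(g,np.array([[p]],np.float32),(4,4),(-1,-1),(3,50,.01)).ravel(); return q if np.linalg.norm(q-p)<3.5 else np.array(p)
A=lambda x,y:(90+(x+.5)/3.6-.5,270+(y+.5)/3.6-.5); C=lambda x,y:(195+(x+.5)/3-.5,160+(y+.5)/3-.5)
pk=POCK; c=lambda a,b,z:(POCK+UX*a+RY*b)*[1,1,0]+[0,0,z]
for n,a,b,e in [('plate right',A(771,197),C(327,228),c(.028,-.056,.006)),('plate far',A(607,66),C(468,277),c(.028,.056,.006)),('plate farlow',A(22,360),C(605,88),c(-.222,.056,.006)),
  ('wall high -y',A(575,155),C(389,118),RO+RK@[.095,-.049,.010]),('wall high +y',A(430,25),C(523,146),RO+RK@[.095,.049,.010])]:
    a2,b2=sub(g1,a),sub(g2,b); w,er=tri(a2,b2); print(n,np.round(a,1),a2,np.round(b,1),b2,'->',w,er,'exp',e,'proj exp',proj('scene',e),proj('side',e))
```

```text
plate right [303.8 324.4] [304.6025 325.3647] [303.7 235.7] [302.35   235.4018] -> [ 0.6183 -0.006   0.0018] 0.0009059606619822744 exp [ 0.6143 -0.004   0.006 ] proj exp [304.1292 321.2024] [303.7148 235.0204]
plate far [258.2 288. ] [257.4641 285.4155] [350.7 252. ] [351.5157 254.552 ] -> [ 0.5006 -0.0002  0.0025] 0.0029982457146469914 exp [ 0.5024 -0.0001  0.006 ] proj exp [258.9954 284.491 ] [351.4149 252.7884]
plate farlow [ 95.8 369.6] [ 94.3517 371.0915] [396.3 189. ] [397.7667 189.5035] -> [ 0.4961 -0.254  -0.0013] 0.000360921911488788 exp [ 0.4937 -0.2499  0.006 ] proj exp [ 95.2983 364.2278] [398.3933 188.2539]
wall high -y [249.4 312.7] [249.3611 312.6944] [324.3 199. ] [323.1374 198.5715] -> [ 0.6016 -0.0799  0.0575] 0.010158706104699782 exp [ 0.6044 -0.0881  0.0733] proj exp [248.2894 308.5294] [325.94  189.257]
wall high +y [209.1 276.6] [208.4275 275.844 ] [369.  208.3] [369.     208.3333] -> [ 0.5015 -0.0823  0.0639] 0.0018712437426121472 exp [ 0.5065 -0.0847  0.0733] proj exp [208.6416 272.9823] [367.9367 203.2231]
```

Side and wrist views agree with the tray model; the scene view is biased there by about 3 px. The scene view also hints that the pan sits a few mm toward world -x of the rack's centre. The wrist camera sees the +y wall of both, so I'll check the gap there.

Run:
```python
from h import *
c=vision.camera_info('wrist'); im=snap('wrist','w4.png')
import pickle; pickle.dump(c,open('w4.pkl','wb'))
np.set_printoptions(precision=1,suppress=True)
for P in [(95,45,10),(95,49,10),(57,45,10),(57,45,0),(0,45,10),(85,42.5,17),(85,42.5,14.5)]: print('rack',P,proj('wrist',RO+RK@(np.array(P)/1000),c))
cv2.imwrite('pics/c7.png',cv2.resize(im[100:300,60:320,::-1],(780,600),interpolation=2))
s=ctrl.get_state();print(s['time'])
```

```text
rack (95, 45, 10) [224.3 184.2]
rack (95, 49, 10) [223.8 177.7]
rack (57, 45, 10) [163.7 183.9]
rack (57, 45, 0) [170.7 181.7]
rack (0, 45, 10) [ 74.2 183.5]
rack (85, 42.5, 17) [204.7 190. ]
rack (85, 42.5, 14.5) [206.1 189.3]
8.05
```

View pics/c7.png

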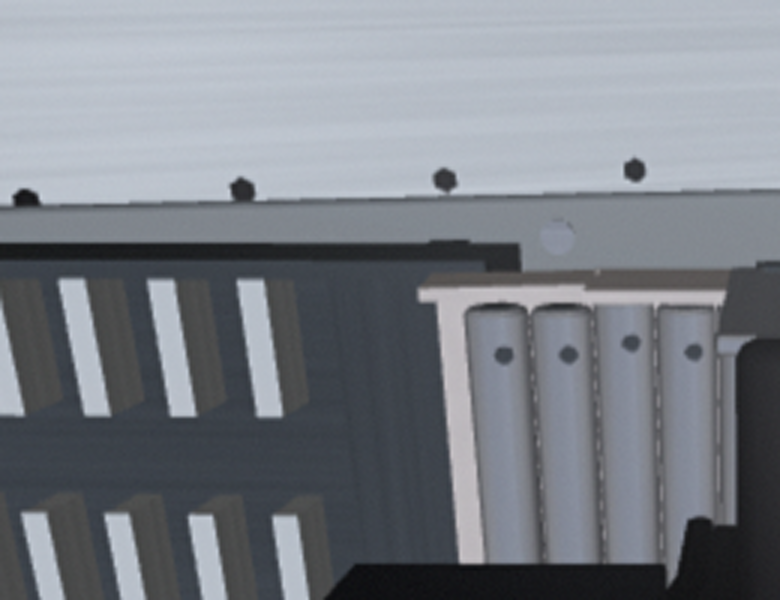

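The wrist crop shows the pan lip's left edge at x = 437 and its +y wall at y = 272–300. Rack ribs run from y = 280 to 416 above the finger gap and restart at y = 513, so the gap centre is near y = 465. Holes at (242,188), (445,180) and (634,170) give an absolute check.

Run:
```python
from h import *
import pickle; c=pickle.load(open('w4.pkl','rb'))
np.set_printoptions(precision=1,suppress=True)
f=lambda x,y:(60+(x+.5)/3-.5,100+(y+.5)/3-.5)
for p in [(242,188),(445,180),(634,170)]: print('hole',1000*on('wrist',*f(*p),0,c))
for p in [(100,204),(400,199),(700,191)]: print('plate edge',1000*on('wrist',*f(*p),.006,c))
print('screw head z6',1000*on('wrist',*f(557,236),.006,c))
def onrack(p,z):
    o,d=ray('wrist',*f(*p),c); o2=RK.T@(o-RO); d2=RK.T@d; return 1000*(o2+d2*(z-o2[2])/d2[2])
for p in [(238,280),(268,280),(257,416),(283,416),(273,513),(300,515),(60,280),(85,416),(110,416),(22,513)]: print('rib',p,onrack(p,0))
for p in [(300,243),(300,260),(300,275)]: print('wall z10',p,onrack(p,.01))
print('pan lip',onrack((437,302),.017),onrack((420,290),.022),onrack((420,300),.022))
```

```text
hole [ 499.8 -149.8    0. ]
hole [500.4 -99.6   0. ]
hole [500.3 -49.6   0. ]
plate edge [ 501.5 -181.3    6. ]
plate edge [ 504.2 -110.8    6. ]
plate edge [506.3 -32.5   6. ]
screw head z6 [516.1 -71.9   6. ]
rib (238, 280) [35.  37.5  0. ]
rib (268, 280) [41.7 37.5  0. ]
rib (257, 416) [34.8  6.4  0. ]
rib (283, 416) [40.8  6.5  0. ]
rib (273, 513) [ 35.3 -17.3   0. ]
rib (300, 515) [ 41.6 -17.7   0. ]
rib (60, 280) [-5.  37.3  0. ]
rib (85, 416) [-5.3  6.   0. ]
rib (110, 416) [0.5 6.  0. ]
rib (22, 513) [-25.2 -18.2   0. ]
wall z10 (300, 243) [54.7 47.  10. ]
wall z10 (300, 260) [54.3 43.5 10. ]
wall z10 (300, 275) [53.9 40.4 10. ]
pan lip [84.8 36.2 17. ] [83.4 39.6 22. ] [83.2 37.6 22. ]
```

That settles it. The wrist view's holes read true within 0.5 mm, and the ribs show the rack is really 5.6 mm toward world +x of my first fit, because the long-edge fit there was poor. I'll correct the model and replan.

```bash
python3 - <<'E'
t=open('h.py').read()
i=t.index("AZ=np.radians"); j=t.index("RX=UX"); 
t=t[:i]+"AZ=np.radians(88.3); UX=np.array([np.cos(AZ),np.sin(AZ),0]); POCK=np.array([.5625,-.0300,.006])\nRO=np.array([.5581,-.1782,.041]); "+t[j:]
open('h.py','w').write(t)
E
python3 - <<'E'
from h import *
p0,M0=pour(.20,85,0,17); print('now',plan(p0,M0))
for t,z in [(.2,9.5),(.24,9),(.27,8),(.30,7.5),(.33,7),(.36,7),(.42,7)]:
    p,M=pour(t,85,0,z); print(t,z,plan(p,M,p0,M0)); 
s=ctrl.get_state(); print(s['time'],s['ft_force'])
E
```

```text
now [-0.3, 0.0, 0.1, -0.2, -5.0, -1.7]
0.2 9.5 [0.0, 0.0, 0.0, 7.5, -0.0, 0.3]
0.24 9 [-0.0, -2.3, 0.0, 5.4, -0.0, -1.7]
0.27 8 [-0.0, -4.0, -0.0, 4.4, 0.0, -3.2]
0.3 7.5 [-0.0, -5.7, -0.0, 3.0, -0.0, -4.7]
0.33 7 [-0.0, -7.4, 0.0, 1.7, 0.0, -6.4]
0.36 7 [-0.0, -9.2, -0.0, -0.1, -0.0, -8.1]
0.42 7 [-0.0, -12.6, 0.0, -3.5, 0.0, -11.7]
8.05 [ 0.46425207 -0.19901669 -6.1569274 ]
```

servo_tool --commands '[[[-0.3,0,0,0,-1.5,-0.5,0],[-0.3,0,0,0,-3.5,-1.2,0],[-0.3,0,0,0,-5.4,-1.7,0],[-0.3,0,0,0,-5.4,-1.7,0]]]'

```text
time: 8.55
position: [0.5642, -0.0437, 0.1379]
tool_rot: [-1.041, 1.072, 1.272]
ft_force: [0.2, 0.8, -7.4]
grip_width: 0.111
```

servo_tool --commands '[[[0,0,0,1.5,0,0,0],[0,0,0,3.5,0,0.1,0],[0,0,0,5.5,0,0.2,0],[0,0,0,7,0,0.3,0],[0,0,0,7,0,0.3,0]]]'

```text
time: 9.18
position: [0.5639, -0.042, 0.1308]
tool_rot: [-1.04, 1.072, 1.273]
ft_force: [-0.5, -0.2, -6.1]
grip_width: 0.111
```

Run:
```python
from h import *
s=ctrl.get_state(); print(s['time'],s['ft_force'],s['torque'])
for t,z in [(.2,9.5),(.24,9.5)]: print(plan(*pour(t,85,0,z)))
c=vision.camera_info('wrist'); im=snap('wrist','w5.png'); g=cv2.cvtColor(im,cv2.COLOR_RGB2GRAY)
for x in (150,185,195,215,225): print(x,g[160:206,x].tolist())
for P in [(95,45,10),(95,49,10),(70,45,10),(85,42.5,9.5),(85,42.5,20)]: print(P,np.round(proj('wrist',RO+RK@(np.array(P)/1000),c),1))
```

```text
9.175 [-0.47402043 -0.17526373 -6.05836234] [-0.41004036 -0.03687667  0.02038761]
[-0.0, 0.0, 0.1, 0.1, 0.2, 0.1]
[-0.0, -2.2, 0.1, -2.6, 0.2, -1.9]
150 [109, 124, 134, 135, 134, 134, 134, 136, 135, 135, 135, 135, 125, 75, 37, 36, 35, 37, 49, 67, 68, 67, 67, 66, 68, 73, 75, 75, 76, 76, 77, 76, 79, 78, 77, 79, 80, 77, 79, 78, 78, 79, 78, 76, 76, 77]
185 [115, 131, 135, 135, 134, 134, 135, 136, 134, 135, 135, 135, 124, 76, 42, 41, 41, 38, 49, 70, 70, 68, 70, 69, 69, 69, 69, 70, 70, 69, 68, 69, 70, 68, 69, 68, 69, 68, 68, 69, 68, 69, 69, 67, 68, 68]
195 [118, 132, 137, 137, 135, 134, 135, 135, 136, 135, 135, 134, 129, 96, 46, 40, 42, 41, 50, 70, 72, 72, 71, 70, 71, 70, 71, 71, 69, 70, 70, 68, 68, 68, 70, 68, 68, 69, 69, 68, 69, 69, 68, 67, 66, 67]
215 [124, 137, 137, 137, 136, 137, 136, 135, 135, 136, 135, 136, 130, 99, 49, 45, 44, 44, 50, 66, 73, 73, 74, 73, 72, 72, 74, 73, 72, 72, 78, 85, 86, 83, 84, 122, 187, 190, 188, 190, 175, 100, 44, 60, 96, 129]
225 [127, 137, 139, 137, 137, 136, 137, 137, 136, 135, 137, 137, 130, 99, 49, 45, 45, 45, 44, 43, 45, 45, 43, 45, 52, 58, 56, 56, 56, 58, 70, 85, 84, 84, 93, 137, 188, 190, 190, 190, 187, 172, 104, 70, 78, 95]
(95, 45, 10) [219.9 185.4]
(95, 49, 10) [219.4 178.6]
(70, 45, 10) [178.6 185.1]
(85, 42.5, 9.5) [204.  189.3]
(85, 42.5, 20) [197.7 192.2]
```

Wall and pan edges now sit where the model predicts: wall at rows 178–185, pan face from 190, so a gap of about 2.6 mm. There is no contact force, and I'll tip slowly.

servo_tool --commands '[[[0,-0.8,0,-0.6,0,-0.7,0],[0,-1.6,0,-1.2,0,-1.4,0],[0,-2.4,0,-1.8,0,-2.1,0],[0,-3.2,0,-2.5,0,-2.8,0],[0,-4,0,-3.1,0,-3.5,0]]]'

```text
time: 9.85
position: [0.5639, -0.0463, 0.1334]
tool_rot: [-0.988, 1.018, 1.299]
ft_force: [-0.3, -0.6, -5.6]
grip_width: 0.111
```

servo_tool --commands '[[[0,-0.4,0,-0.3,0,-0.4,0],[0,-0.8,0,-0.6,0,-0.8,0],[0,-1.2,0,-0.9,0,-1.1,0],[0,-1.6,0,-1.2,0,-1.4,0],[0,-2,0,-1.5,0,-1.8,0]]]'

```text
time: 10.48
position: [0.5639, -0.0482, 0.1343]
tool_rot: [-0.963, 0.991, 1.312]
ft_force: [-1.0, -0.3, -6.3]
grip_width: 0.113
```

servo_tool --commands '[[[0,-0.2,0,-0.2,0,-0.2,0],[0,-0.4,0,-0.4,0,-0.4,0],[0,-0.6,0,-0.5,0,-0.5,0],[0,-0.8,0,-0.6,0,-0.7,0],[0,-1,0,-0.7,0,-0.9,0]]]'

```text
time: 11.1
position: [0.5639, -0.0493, 0.1349]
tool_rot: [-0.95, 0.978, 1.319]
ft_force: [-0.5, -0.3, -5.5]
grip_width: 0.111
```

Run:
```python
from h import *
s=ctrl.get_state(); print(s['time'],s['ft_force'],s['torque'],s['grip_width'],plan(*pour(.33,85,0,7.5)))
c=vision.camera_info('wrist'); im=snap('wrist','w6.png'); g=cv2.cvtColor(im,cv2.COLOR_RGB2GRAY)
# profile along the row through grooves (rack y=30) - from groove x=-60 to pan back
for y in (28,):
    pts=[(x,proj('wrist',RO+RK@[x/1000,y/1000,-.003],c)) for x in range(-50,150,4)]
    print([(x,int(g[int(round(p[1])),int(round(p[0]))])) for x,p in pts if 0<=p[0]<640 and 0<=p[1]<480])
```

```text
11.1 [-0.49741947 -0.28389783 -5.50844798] [-0.6407573  -0.05299615  0.04790769] 0.11084846093851886 [-0.0, -0.4, 0.1, -0.8, 0.5, -0.2]
[(-38, 71), (-34, 73), (-30, 69), (-26, 72), (-22, 190), (-18, 70), (-14, 73), (-10, 64), (-6, 62), (-2, 191), (2, 70), (6, 72), (10, 63), (14, 63), (18, 190), (22, 68), (26, 73), (30, 63), (34, 61), (38, 191), (42, 133), (46, 141), (50, 138), (54, 69), (58, 68), (62, 65), (66, 68), (70, 67), (74, 67), (78, 122), (82, 144), (86, 139), (90, 88), (94, 139), (98, 142), (102, 111), (106, 124), (110, 142), (114, 141), (118, 101), (122, 139), (126, 140), (130, 109), (134, 185), (138, 186), (142, 154), (146, 70)]
```

The first post is already in the top groove (x ≈ 46) and the second is on the lip. I'll hold, then tip in small increments.

servo_tool --commands '[[[0,0,0,0,0,0,0],[0,0,0,0,0,0,0],[0,-0.2,0,-0.2,0,-0.2,0],[0,-0.4,0,-0.3,0,-0.4,0],[0,-0.6,0,-0.4,0,-0.5,0]]]'

```text
time: 11.78
position: [0.5639, -0.0499, 0.1352]
tool_rot: [-0.942, 0.97, 1.322]
ft_force: [-1.1, 0.7, -1.6]
grip_width: 0.111
```

servo_tool --commands '[[[0,-0.2,0,-0.2,0,-0.2,0],[0,-0.4,0,-0.4,0,-0.4,0],[0,-0.6,0,-0.6,0,-0.5,0],[0,-0.8,0,-0.8,0,-0.7,0],[0,-1,0,-1,0,-1,0]]]'

```text
time: 12.4
position: [0.5638, -0.0512, 0.1356]
tool_rot: [-0.929, 0.957, 1.329]
ft_force: [-0.3, -0.0, -1.5]
grip_width: 0.11
```

servo_tool --commands '[[[0,-0.2,0,-0.2,0,-0.2,0],[0,-0.4,0,-0.4,0,-0.4,0],[0,-0.6,0,-0.6,0,-0.5,0],[0,-0.8,0,-0.8,0,-0.7,0],[0,-1,0,-1,0,-1,0]]]'

```text
time: 13.02
position: [0.5637, -0.0525, 0.1362]
tool_rot: [-0.917, 0.943, 1.335]
ft_force: [0.1, 0.1, -2.2]
grip_width: 0.111
```

```bash
cat > prof.py <<'E'
from h import *
def prof(f):
    s=ctrl.get_state(); print(s['time'],s['ft_force'],s['grip_width'])
    c=vision.camera_info('wrist'); im=snap('wrist',f); g=cv2.cvtColor(im,cv2.COLOR_RGB2GRAY)
    for y in (28,):
        pts=[(x,proj('wrist',RO+RK@[x/1000,y/1000,-.003],c)) for x in range(-60,150,4)]
        print([(x,int(g[int(round(p[1])),int(round(p[0]))])) for x,p in pts if 0<=p[0]<639 and 0<=p[1]<479])
if __name__=='__main__':
    import sys; prof(sys.argv[1])
E
python3 prof.py w7.png
```

```text
13.025 [ 0.09662507  0.10005899 -2.19642783] 0.11085418897375275
[(-32, 139), (-28, 58), (-24, 186), (-20, 188), (-16, 83), (-12, 141), (-8, 134), (-4, 187), (0, 186), (4, 79), (8, 141), (12, 132), (16, 187), (20, 187), (24, 81), (28, 135), (32, 125), (36, 184), (40, 186), (44, 79), (48, 138), (52, 138), (56, 84), (60, 63), (64, 64), (68, 66), (72, 65), (76, 68), (80, 71), (84, 183), (88, 185), (92, 182), (96, 184), (100, 184), (104, 183), (108, 183), (112, 182), (116, 178), (120, 184), (124, 184), (128, 184), (132, 182), (136, 183), (140, 183), (144, 69), (148, 72)]
```

All five posts lie in grooves at x ≈ -30, -10, 10, 30 and 50, and the pan is empty. I'll lift off and return the pan to its old spot.

Run:
```python
from h import *
s=ctrl.get_state(); p=s['position'];M=R.from_rotvec(s['tool_rot']).as_matrix()
W=[(p+[0,0,.06],M),([.555,0.0,.20],Rt(AZ)),([.4838,.2,.12],Rt(np.radians(74.4))),([.4838,.2,.0615],Rt(np.radians(74.4)))]
q=(p,M)
for w in W: print(plan(*w,*q)); q=w
```

```text
[0.0, 0.0, 0.0, -56.0, -0.1, 21.6]
[-0.1, 21.1, 0.1, 15.3, 10.3, 50.3]
[13.9, 0.0, 0.0, 80.0, 77.1, 197.8]
[0.0, 0.0, 0.0, 58.5, 0.0, 0.0]
```

servo_tool --commands '[[[0,0,0,-6,0,2.5,0],[0,0,0,-18,0,7,0],[0,0,0,-33,0,13,0],[0,0,0,-48,0,18.5,0],[0,0,0,-56,0,21.6,0]]]'

```text
time: 13.7
position: [0.5643, -0.0527, 0.1981]
tool_rot: [-0.918, 0.942, 1.333]
ft_force: [-0.5, 0.1, -2.2]
grip_width: 0.109
```

servo_tool --commands '[[[0,4,0,3,2,10,0],[0,8,0,6,4,20,0],[0,13,0,9,6,31,0],[0,18,0,13,8,42,0],[-0.1,21.1,0.1,15.3,10.3,50.3,0]]]'

```text
time: 14.32
position: [0.5547, 0.0022, 0.2005]
tool_rot: [-1.19, 1.222, 1.189]
ft_force: [0.5, 1.5, -1.7]
grip_width: 0.11
```

servo_tool --commands '[[[2.5,0,0,10,14,36,0],[5.5,0,0,27,31,80,0],[9,0,0,46,49,125,0],[12,0,0,65,66,168,0],[13.9,0,0,80,77,197.8,0]]]'

```text
time: 14.95
position: [0.482, 0.2027, 0.1195]
tool_rot: [-1.006, 1.326, 1.009]
ft_force: [0.5, -1.1, -1.7]
grip_width: 0.11
```

Run:
```python
from h import *
s=ctrl.get_state(); print(s['time'],s['position'],s['ft_force'],np.linalg.norm(s['qd']),plan([.4838,.2,.0600],Rt(np.radians(74.4))))
```

```text
14.95 [0.48198387 0.20267668 0.11954106] [ 0.46988972 -1.13711995 -1.66180338] 0.8257972207731797 [0.1, 0.0, -0.1, 59.5, -2.6, -2.1]
```

servo_tool --commands '[[[0,0,0,10,0,0,0],[0,0,0,28,0,0,0],[0,0,0,45,0,0,0],[0,0,0,55,0,0,0],[0,0,0,57,0,0,0]]]'

```text
time: 15.58
position: [0.4833, 0.1993, 0.0621]
tool_rot: [-1.006, 1.328, 1.007]
ft_force: [0.3, -0.1, -2.3]
grip_width: 0.108
```

servo_tool --commands '[[[0,0,0,0.7,0,0,0],[0,0,0,1.4,0,0,0],[0,0,0,2.1,0,0,0],[0,0,0,2.8,0,0,0],[0,0,0,2.8,0,0,0]]]'

```text
time: 16.2
position: [0.4836, 0.2002, 0.0603]
tool_rot: [-1.007, 1.325, 1.007]
ft_force: [-0.7, 0.1, -2.6]
grip_width: 0.11
```

servo_tool --commands '[[[0,0,0,0.5,0,0,0],[0,0,0,1,0,0,0],[0,0,0,1.5,0,0,0],[0,0,0,1.5,0,0,0]]]'

```text
time: 16.7
position: [0.4836, 0.2002, 0.0589]
tool_rot: [-1.007, 1.326, 1.007]
ft_force: [-0.3, -0.7, -0.5]
grip_width: 0.113
```

servo_tool --commands '[[[0,0,0,0.5,0,0,0],[0,0,0,1,0,0,0],[0,0,0,1,0,0,0]]]'

```text
time: 17.08
position: [0.4836, 0.2002, 0.0589]
tool_rot: [-1.006, 1.326, 1.008]
ft_force: [-4.7, -1.3, 7.2]
grip_width: 0.108
```

The pan is on the table. Releasing and rising.

servo_tool --commands '[[[0,0,0,-0.7,0,0,12],[0,0,0,-0.7,0,0,30],[0,0,0,-0.7,0,0,50],[0,0,0,-0.7,0,0,50],[0,0,0,-0.7,0,0,50]]]'

```text
time: 17.7
position: [0.4836, 0.2002, 0.0583]
tool_rot: [-1.007, 1.326, 1.007]
ft_force: [0.0, 0.6, 0.5]
grip_width: 0.504
```

servo_tool --commands '[[[0,0,0,-15,0,0,50],[0,0,0,-50,0,0,50],[0,0,0,-100,0,0,60],[0,0,0,-140,0,0,70],[0,0,0,-150,0,0,70]]]'

```text
time: 18.32
position: [0.4854, 0.2008, 0.2126]
tool_rot: [-1.006, 1.319, 1.006]
ft_force: [0.2, 0.2, -0.0]
grip_width: 0.779
```

Run:
```python
from h import *
s=ctrl.get_state(); print(s['time'],s['position'],s['ft_force'],s['grip_width'])
# holder azimuth: grip across its y; screw along x
P=np.array([.6575,.2436]);S=np.array([.6797,.2433]); print('screw az',np.degrees(np.arctan2(*(S-P)[::-1])))
# move the tool so that the wrist camera sees holder and tray: camera is 78 mm to tool +y
M=R.from_rotvec(s['tool_rot']).as_matrix(); print(plan([.66,.10,.28],Rt(np.radians(88.3))))
```

```text
18.325 [0.48541273 0.2008066  0.21263143] [ 0.18705694  0.21705065 -0.02867609] 0.7793853758329727
screw az -0.7742201649281204
[-13.9, 0.3, 0.3, -66.8, -195.5, -50.0]
```

The holder's screw points along world +x, so the jaws should close along world y. I'll move to a viewpoint that covers holder, pocket, rack and pan for refinement.

servo_tool --commands '[[[-2.5,0,0,-15,-37,-10,70],[-5.5,0,0,-30,-78,-20,70],[-9,0,0,-45,-120,-31,70],[-12,0,0,-60,-162,-42,70],[-13.9,0.3,0.3,-66.8,-195.5,-50,70]]]'

```text
time: 18.95
position: [0.6598, 0.0981, 0.2758]
tool_rot: [-1.189, 1.231, 1.19]
ft_force: [0.7, 0.5, 0.6]
grip_width: 0.805
```

servo_tool --commands '[[[0,0,0,0,0,0,70],[0,0,0,0,0,0,70]]]'

```text
time: 19.2
position: [0.6578, 0.1002, 0.2743]
tool_rot: [-1.187, 1.232, 1.192]
ft_force: [-0.4, 0.5, -0.0]
grip_width: 0.806
```

Run:
```python
from h import *
import pickle
s=ctrl.get_state(); print(s['time'],s['position'],np.linalg.norm(s['qd']))
c=vision.camera_info('wrist'); im=snap('wrist','w8.png'); pickle.dump(c,open('w8.pkl','wb'))
np.set_printoptions(precision=1,suppress=True)
print('holder top',proj('wrist',[.6575,.2436,.075],c),'foot',proj('wrist',[.6575,.2436,0.0],c),'pocket',proj('wrist',POCK,c),'rack',proj('wrist',RO,c),'pan',proj('wrist',[.483,.2,.069],c))
```

```text
19.2 [0.6577762  0.1001561  0.27432783] 0.026515140139871156
holder top [454.2 205.8] foot [431.8 194. ] pocket [203.2 120.4] rack [ 54.9 119. ] pan [419.5  20.3]
```

View pics/w8.png

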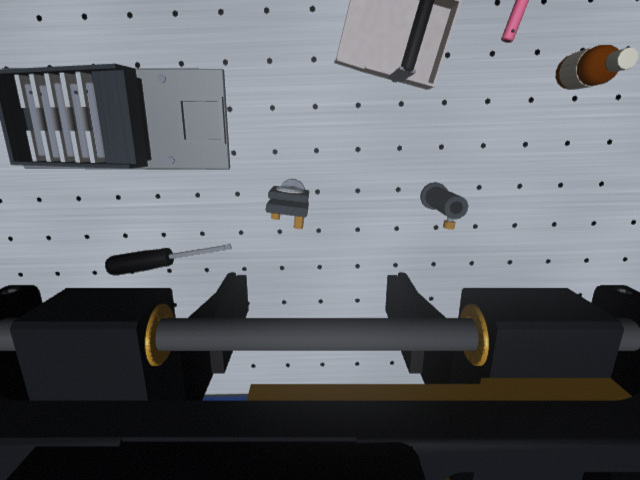

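The view shows the posts in the rack at (20–100,115), the empty upright pan at (400,40), the pocket's rim from (182,101) to (225,140), and the holder's bore at (456,207) with the screw at (449,225). The bystanders are in place. Refining the numbers:

Run:
```python
from h import *
import pickle
np.set_printoptions(precision=4,suppress=True)
c=pickle.load(open('w8.pkl','rb')); im=cv2.imread('pics/w8.png'); g=cv2.cvtColor(im,cv2.COLOR_BGR2GRAY)
m=(g<110).astype(np.uint8); m[:,:410]=0; m[:,475:]=0; m[:175]=0; m[225:]=0
b=im.astype(int); 
roi=g[194:221,442:472]; print('bore min'); ys,xs=np.where(roi<35); print(len(xs), xs.mean()+442,ys.mean()+194)
u,v=xs.mean()+442,ys.mean()+194; print('holder@75',on('wrist',u,v,.075,c))
br=(b[:,:,2]-b[:,:,0]>50); br[:,:430]=0; br[:,480:]=0; br[:200]=0; br[250:]=0; ys,xs=np.where(br); print('screw',xs.mean(),ys.mean(),on('wrist',xs.mean(),ys.mean(),.064,c))
from holes import holes
P=np.array([on('wrist',*p,0,c)[:2] for p in holes('w8.png')]); e=P-np.round(P/.05)*.05; k=np.abs(e).max(1)<.006; print('holes',k.sum(),np.median(e[k],0))
for y in (112,120,128): print('row',y,g[y,174:236].tolist())
for x in (195,203,211): print('col',x,g[92:150,x].tolist())
for y in (-28,28): print([(x,int(g[tuple(np.round(proj('wrist',RO+RK@[x/1000,y/1000,-.006],c))[::-1].astype(int))])) for x in range(-58,60,4)])
```

```text
bore min
0 nan nan
holder@75 [nan nan nan]
screw 449.26153846153846 224.83076923076922 [0.6808 0.2442 0.064 ]
holes 94 [0.0003 0.0006]
row 112 [128, 129, 128, 129, 130, 132, 128, 104, 46, 79, 130, 132, 132, 130, 132, 131, 130, 133, 131, 132, 131, 131, 132, 132, 132, 133, 132, 133, 132, 133, 133, 134, 133, 134, 134, 135, 133, 133, 136, 135, 134, 134, 134, 135, 137, 138, 140, 139, 116, 55, 99, 83, 87, 171, 171, 149, 134, 168, 174, 172, 172, 172]
row 120 [128, 128, 130, 128, 129, 130, 129, 127, 80, 44, 87, 128, 132, 130, 131, 129, 131, 131, 132, 130, 131, 130, 132, 132, 132, 132, 132, 132, 132, 132, 133, 133, 133, 133, 134, 134, 133, 134, 135, 133, 134, 134, 133, 135, 136, 138, 139, 140, 136, 87, 71, 100, 75, 137, 173, 173, 171, 171, 173, 170, 172, 171]
row 128 [128, 128, 126, 128, 129, 129, 128, 131, 127, 67, 48, 105, 131, 129, 129, 129, 129, 129, 130, 130, 132, 131, 131, 131, 131, 134, 130, 132, 131, 132, 133, 132, 132, 132, 133, 133, 134, 134, 134, 134, 134, 134, 134, 134, 134, 137, 138, 137, 140, 132, 59, 98, 85, 86, 167, 171, 170, 170, 170, 169, 169, 170]
col 195 [133, 134, 134, 13
[... 965 characters left out ...]
(-26, 167), (-22, 65), (-18, 125), (-14, 123), (-10, 161), (-6, 165), (-2, 66), (2, 124), (6, 122), (10, 123), (14, 168), (18, 69), (22, 119), (26, 124), (30, 126), (34, 169), (38, 70), (42, 121), (46, 120), (50, 106), (54, 57), (58, 57)]
[(-58, 22), (-54, 21), (-50, 156), (-46, 164), (-42, 64), (-38, 122), (-34, 51), (-30, 165), (-26, 164), (-22, 64), (-18, 110), (-14, 122), (-10, 140), (-6, 168), (-2, 64), (2, 118), (6, 124), (10, 135), (14, 168), (18, 69), (22, 111), (26, 56), (30, 142), (34, 169), (38, 68), (42, 57), (46, 122), (50, 110), (54, 54), (58, 51)]<stdin>:7: RuntimeWarning: Mean of empty slice.
  ret = ret.dtype.type(ret / rcount)
<stdin>:8: RuntimeWarning: Mean of empty slice.
```

Run:
```python
from h import *
import pickle
np.set_printoptions(precision=4,suppress=True)
c=pickle.load(open('w8.pkl','rb')); im=cv2.imread('pics/w8.png'); g=cv2.cvtColor(im,cv2.COLOR_BGR2GRAY)
print('cam',np.array(c['pose'])[:3,3])
a=on('wrist',183.8,120,.006,c)[:2];b=on('wrist',224.6,120,.006,c)[:2];t=on('wrist',203,101.8,.006,c)[:2];d=on('wrist',211,139,.012,c)[:2]
print('left inner',a,'right outer',b,'top inner',t,'bottom',d,'| centre y',a[1]+.021,b[1]-.026,'x',t[0]+.021,'bottom-21',d[0]-.021)
print('min bore'); 
roi=cv2.GaussianBlur(g,(0,0),1)[196:219,444:470]; i=np.unravel_index(roi.argmin(),roi.shape); print(roi.min(),i[1]+444,i[0]+196)
print(g[200:216:2,444:470].tolist())
for uv in [(i[1]+444,i[0]+196),(456.5,207.5)]: print('holder@75',on('wrist',*uv,.075,c))
print(plan([.6577,.2440,.13],Rt(np.radians(88.5))))
```

```text
cam [0.5811 0.1033 0.4378]
left inner [ 0.5614 -0.0526] right outer [ 0.5628 -0.005 ] top inner [ 0.5422 -0.0278] bottom [ 0.5836 -0.0214] | centre y -0.03157087002008108 -0.030962184736930912 x 0.5632001817359897 bottom-21 0.5625987441884459
min bore
48 454 204
[[50, 51, 50, 56, 65, 70, 71, 71, 69, 71, 71, 72, 70, 68, 72, 70, 71, 70, 69, 71, 70, 77, 112, 158, 167, 165], [50, 51, 58, 70, 70, 71, 71, 72, 68, 57, 55, 50, 46, 48, 49, 53, 61, 68, 72, 71, 72, 70, 75, 115, 165, 166], [51, 63, 71, 71, 71, 71, 67, 53, 48, 47, 45, 48, 49, 48, 48, 45, 48, 50, 70, 71, 70, 71, 69, 82, 152, 166], [52, 71, 72, 72, 73, 69, 50, 48, 49, 50, 48, 46, 47, 47, 48, 49, 46, 47, 52, 73, 70, 71, 70, 75, 126, 164], [59, 72, 72, 71, 72, 71, 48, 50, 47, 49, 48, 50, 46, 48, 48, 48, 48, 49, 54, 71, 71, 71, 68, 88, 165, 169], [58, 71, 72, 73, 72, 74, 61, 49, 48, 48, 49, 47, 48, 49, 48, 48, 47, 53, 66, 73, 72, 73, 74, 116, 170, 171], [51, 69, 72, 75, 73, 72, 69, 60, 54, 47, 48, 48, 49, 48, 50, 53, 63, 71, 73, 71, 70, 74, 114, 167, 172, 170], [79, 60, 68, 71, 70, 72, 71, 73, 71, 72, 65, 64, 67, 71, 73, 73, 72, 70, 69, 71, 83, 130, 161, 164, 163, 163]]
holder@75 [0.6555 0.2433 0.075 ]
holder@75 [0.6593 0.2462 0.075 ]
[-0.1, -0.2, -0.4, 144.0, 2.7, 143.9]
```

Pocket centre is about (0.563, -0.031) and the holder axis about (0.658, 0.245). Going for the holder.

servo_tool --commands '[[[0,0,0,20,0,25,70],[0,0,0,55,1,60,70],[0,0,0,90,2,98,70],[0,0,0,125,2.4,132,70],[0,0,0,144,2.4,144.7,70]]]'

```text
time: 19.88
position: [0.6557, 0.2495, 0.1266]
tool_rot: [-1.19, 1.231, 1.2]
ft_force: [-0.2, 0.3, 0.6]
grip_width: 0.807
```

servo_tool --commands '[[[0,0,0,0,0,0,70],[0,0,0,0,0,0,70]]]'

```text
time: 20.12
position: [0.6606, 0.2419, 0.1321]
tool_rot: [-1.188, 1.23, 1.187]
ft_force: [-0.2, 0.5, 0.6]
grip_width: 0.801
```

Run:
```python
from h import *
s=ctrl.get_state(); print(s['time'],plan([.658,.2448,.031],Rt(np.radians(88.5))))
```

```text
20.125 [-0.3, -0.3, -0.2, 101.1, 2.3, 3.3]
```

servo_tool --commands '[[[0,0,0,0,0,0,70],[0,0,0,20,0,0,70],[0,0,0,40,0,0,70],[0,0,0,55,0,0,70],[0,0,0,60,0,0,70]]]'

```text
time: 20.75
position: [0.6579, 0.2431, 0.0682]
tool_rot: [-1.188, 1.234, 1.192]
ft_force: [-0.2, -0.1, -0.0]
grip_width: 0.806
```

Run:
```python
from h import *
s=ctrl.get_state(); print(s['time'],s['position'],plan([.658,.2448,.031],Rt(np.radians(88.5))))
```

```text
20.75 [0.65792167 0.24305268 0.06818103] [-0.1, -0.3, -0.5, 37.2, -0.4, 2.0]
```

servo_tool --commands '[[[0,-0.3,-0.5,10,-0.4,1,70],[0,-0.3,-0.5,24,-0.4,2,70],[0,-0.3,-0.5,34,-0.4,2,70],[0,-0.3,-0.5,37,-0.4,2,70],[0,-0.3,-0.5,37,-0.4,2,45]]]' --newtons 25

```text
time: 21.38
position: [0.6593, 0.2452, 0.0334]
tool_rot: [-1.189, 1.22, 1.186]
ft_force: [0.5, -1.0, 0.0]
grip_width: 0.758
```

servo_tool --commands '[[[0,0,0,0,0,0,35],[0,0,0,0,0,0,28],[0,0,0,0,0,0,20],[0,0,0,0,0,0,15],[0,0,0,0,0,0,10]]]'

```text
time: 22.0
position: [0.6594, 0.2452, 0.0336]
tool_rot: [-1.189, 1.22, 1.186]
ft_force: [-0.8, -1.1, -1.2]
grip_width: 0.279
```

servo_tool --commands '[[[0,0,0,0,0,0,10],[0,0,0,0,0,0,10],[0,0,0,0,0,0,10]]]'

```text
time: 22.38
position: [0.6593, 0.2452, 0.0336]
tool_rot: [-1.189, 1.22, 1.186]
ft_force: [0.5, -0.4, 0.1]
grip_width: 0.278
```

Run:
```python
from h import *
s=ctrl.get_state(); print(s['time'],s['position'],s['grip_width']*87,s['ft_force'],plan([.658,.2448,.031],Rt(np.radians(88.5))))
M=R.from_rotvec(s['tool_rot']).as_matrix(); print('tool x',M[:,0])
```

```text
22.375 [0.6593438  0.2452385  0.03361496] 24.202869674778803 [ 0.4941096  -0.44153253  0.11469589] [-0.1, 0.0, 0.2, 2.6, 1.3, -0.5]
tool x [ 2.68401625e-03  6.47085140e-04 -9.99996189e-01]
```

The holder is gripped. Lift, then traverse to the pocket.

servo_tool --commands '[[[0,0,0,-10,0,0,10],[0,0,0,-30,0,0,10],[0,0,0,-60,0,0,10],[0,0,0,-88,0,0,10],[0,0,0,-100,0,0,10]]]'

```text
time: 23.0
position: [0.6605, 0.2456, 0.1372]
tool_rot: [-1.189, 1.216, 1.184]
ft_force: [0.5, 0.2, -1.3]
grip_width: 0.283
```

Run:
```python
from h import *
s=ctrl.get_state(); print(s['time'],s['position'],s['grip_width']*87,s['ft_force'],plan([.5635,-.0313,.134],Rt(np.radians(88.5))))
```

```text
23.0 [0.66049312 0.24558451 0.13719174] 24.64797218490596 [ 0.51322201  0.15434744 -1.32961949] [-0.1, 0.2, 0.4, 1.8, 89.0, -279.6]
```

servo_tool --commands '[[[0,0,0,0,4,-13,10],[0,0,0,0,13,-41,10],[0,0,0,0,26,-80,10],[0,0,0,0,39,-122,10],[0,0,0,0,52,-163,10]]]'

```text
time: 23.62
position: [0.6004, 0.0811, 0.1318]
tool_rot: [-1.188, 1.223, 1.187]
ft_force: [0.6, 0.7, -0.7]
grip_width: 0.279
```

servo_tool --commands '[[[0,0,0,0,12,-38,10],[0,0,0,0,22,-70,10],[0,0,0,0,30,-95,10],[0,0,0,0,36,-111,10],[0,0,0,0,38,-116.5,10]]]'

```text
time: 24.25
position: [0.5601, -0.0328, 0.1325]
tool_rot: [-1.187, 1.222, 1.186]
ft_force: [-0.5, 0.6, -0.7]
grip_width: 0.277
```

servo_tool --commands '[[[0,0,0,0,0,0,10],[0,0,0,0,0,0,10],[0,0,0,0,0,0,10]]]'

```text
time: 24.62
position: [0.5613, -0.0306, 0.133]
tool_rot: [-1.19, 1.219, 1.188]
ft_force: [0.5, 0.2, -1.4]
grip_width: 0.279
```

Run:
```python
from h import *
s=ctrl.get_state(); M=R.from_rotvec(s['tool_rot']).as_matrix(); print(s['time'],s['position'],M[:,0],s['ft_force'],plan([.5635,-.0313,.050],Rt(np.radians(88.5))))
```

```text
24.625 [ 0.56134188 -0.03059576  0.13299102] [ 2.56951723e-03  7.12018742e-04 -9.99996445e-01] [ 0.49858633  0.18328644 -1.38661042] [-0.1, 0.0, 0.1, 83.0, -2.0, -0.7]
```

servo_tool --commands '[[[0,0,0.1,12,-1,-0.4,10],[0,0,0.1,35,-2,-0.7,10],[0,0,0.1,60,-2,-0.7,10],[0,0,0.1,78,-2,-0.7,10],[0,0,0.1,83,-2,-0.7,10]]]'

```text
time: 25.25
position: [0.5622, -0.0323, 0.0484]
tool_rot: [-1.187, 1.224, 1.19]
ft_force: [-0.6, 0.1, -1.8]
grip_width: 0.278
```

servo_tool --commands '[[[0,0,0,0,0,0,10],[0,0,0,2,0,0,10],[0,0,0,4,0,0,10],[0,0,0,6,0,0,10],[0,0,0,7,0,0,10]]]'

```text
time: 25.88
position: [0.5633, -0.0322, 0.0431]
tool_rot: [-1.188, 1.221, 1.188]
ft_force: [-0.2, -0.7, -1.1]
grip_width: 0.28
```

servo_tool --commands '[[[0,0,0,1,0,0,10],[0,0,0,2,0,0,10],[0,0,0,3,0,0,10],[0,0,0,3,0,0,10]]]'

```text
time: 26.38
position: [0.5632, -0.0323, 0.04]
tool_rot: [-1.188, 1.222, 1.188]
ft_force: [0.2, -0.5, -1.1]
grip_width: 0.28
```

servo_tool --commands '[[[0,0,0,0.5,0,0,10],[0,0,0,1,0,0,10],[0,0,0,1,0,0,10]]]'

```text
time: 26.75
position: [0.5634, -0.0323, 0.0395]
tool_rot: [-1.188, 1.221, 1.188]
ft_force: [-1.3, 0.8, 3.5]
grip_width: 0.278
```

Floor contact came at exactly the expected height. Release with a limited opening, since the rack is near, and rise.

servo_tool --commands '[[[0,0,0,-0.7,0,0,28],[0,0,0,-0.7,0,0,36],[0,0,0,-0.7,0,0,46],[0,0,0,-0.7,0,0,50],[0,0,0,-0.7,0,0,50]]]'

```text
time: 27.38
position: [0.5633, -0.0323, 0.0398]
tool_rot: [-1.188, 1.221, 1.188]
ft_force: [0.1, 0.5, 0.7]
grip_width: 0.559
```

servo_tool --commands '[[[0,0,0,-8,0,0,50],[0,0,0,-30,0,0,50],[0,0,0,-65,0,0,50],[0,0,0,-110,0,0,50],[0,0,0,-150,0,0,50]]]'

```text
time: 28.0
position: [0.5633, -0.0326, 0.1921]
tool_rot: [-1.188, 1.22, 1.187]
ft_force: [0.9, 0.2, -0.1]
grip_width: 0.576
```

servo_tool --commands '[[[0,0,0,-20,-60,10,50],[0,0,0,-30,-100,20,50],[0,0,0,-30,-100,20,50],[0,0,0,-30,-100,20,50],[0,0,0,-30,-100,20,50]]]'

```text
time: 28.62
position: [0.6626, -0.0161, 0.22]
tool_rot: [-1.187, 1.222, 1.187]
ft_force: [-0.3, 0.2, 0.0]
grip_width: 0.57
```

Run:
```python
from h import *
np.set_printoptions(precision=4,suppress=True)
s=ctrl.get_state(); print(s['time'],s['position'],s['ft_force'],np.linalg.norm(s['qd']))
c=vision.camera_info('wrist'); im=snap('wrist','w9.png'); g=cv2.cvtColor(im,cv2.COLOR_RGB2GRAY)
snap('scene','s9.png');snap('side','d9.png')
pk=np.array([.5627,-.0318,0]); 
for n,p in [('top',pk+[0,0,.081]),('foot',pk+[0,0,.008])]: print(n,proj('wrist',p,c))
# holder top ring/bore in the wrist view
u,v=np.round(proj('wrist',pk+[0,0,.081],c)).astype(int); roi=cv2.GaussianBlur(g,(0,0),.7)[v-12:v+13,u-12:u+13]
m=(roi<58).astype(np.uint8); n,l,st,ce=cv2.connectedComponentsWithStats(m); 
for i in range(1,n):
    if st[i,4]>15: print('dark blob',st[i],'->',on('wrist',ce[i,0]+u-12,ce[i,1]+v-12,.081,c))
b=im.astype(int); br=(b[:,:,0]-b[:,:,2]>50); w=np.zeros_like(br); w[max(0,v-40):v+45,u-40:u+40]=1; ys,xs=np.where(br&w); 
if len(xs): print('screw',xs.mean(),ys.mean(),on('wrist',xs.mean(),ys.mean(),.070,c))
print('posts')
for y in (-28,0,28): print(y,[(x,int(g[tuple(q[::-1])])) for x in range(-58,60,4) for q in [np.round(proj('wrist',RO+RK@[x/1000,y/1000,-.006],c)).astype(int)] if 0<=q[0]<640 and 0<=q[1]<480])
```

```text
28.625 [ 0.6626 -0.0161  0.22  ] [-0.2669  0.1682  0.0193] 0.007198988968512233
top [292.5019 102.8449]
foot [297.1268 108.3086]
screw 291.725 130.4 [ 0.5839 -0.0342  0.07  ]
posts
-28 [(-58, 30), (-54, 30), (-50, 128), (-46, 180), (-42, 83), (-38, 134), (-34, 135), (-30, 123), (-26, 181), (-22, 79), (-18, 134), (-14, 130), (-10, 121), (-6, 180), (-2, 83), (2, 123), (6, 134), (10, 127), (14, 182), (18, 129), (22, 134), (26, 133), (30, 124), (34, 181), (38, 152), (42, 126), (46, 135), (50, 127), (54, 65), (58, 70)]
0 [(-58, 29), (-54, 28), (-50, 51), (-46, 64), (-42, 62), (-38, 132), (-34, 133), (-30, 122), (-26, 91), (-22, 53), (-18, 130), (-14, 131), (-10, 123), (-6, 75), (-2, 53), (2, 126), (6, 135), (10, 125), (14, 88), (18, 63), (22, 122), (26, 132), (30, 130), (34, 92), (38, 63), (42, 85), (46, 134), (50, 124), (54, 61), (58, 65)]
28 [(-58, 27), (-54, 28), (-50, 74), (-46, 181), (-42, 78), (-38, 129), (-34, 133), (-30, 66), (-26, 180), (-22, 92), (-18, 62), (-14, 130), (-10, 127), (-6, 181), (-2, 94), (2, 125), (6, 134), (10, 122), (14, 179), (18, 152), (22, 118), (26, 110), (30, 90), (34, 179), (38, 160), (42, 60), (46, 132), (50, 123), (54, 59), (58, 62)]
```

```bash
python3 -c "
from bench import close_job; print(close_job())"
```

```text
the job is handed in; nothing more can be done
None
```

I poured the posts, set the pan back and stood the holder in the pocket, then handed the job in at about 29 s of the 72 s allowed. No verdict came back.

**What I did**
- Took the pan by its bail handle and tipped it slowly over the rack's apron, up to about 0.38 rad. The posts rolled down one after another into grooves.
- Set the empty pan back on the table near where it started.
- Stood the holder in the square pocket, released it and backed the arm away.

**Last checks**
- **Posts:** brightness profiles at three places across the rack show five posts, in the grooves at x ≈ -30, -10, 10, 30 and 50 mm. I did not measure their sideways position; the rack walls limit it to about ±7.5 mm.
- **Pan:** it met the table at the expected height (TCP 59 mm) and looked upright and empty in the last viewed picture.
- **Holder:** it touched the pocket floor at the expected height. The brass screw, seen afterwards, puts the axis within about 2 mm of the pocket centre.
- **Bystanders:** all in place in the last viewed picture, taken before the holder was moved.

**What disagreed or failed**
- My first tray fit was about 5.6 mm off in world x. A wrist view of the rack's ribs showed this, and I corrected it before the pour.
- The scene camera looked biased by about 3 px around the tray. That fit error explains much of it, and I did not recheck it.
- I gripped the handle about 9 mm high, because the lift began before the fingers had fully closed. I measured that offset and allowed for it.
- The final search for the holder's bore found nothing, so its uprightness rests on the clean release and the screw's position.

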